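# Reset the swivel angle of a bench vise

## Robot

A 6-joint arm with a two-finger parallel gripper is mounted at the origin on the work surface. World frame = base frame: x ahead of the robot, y to its left, z up, the work surface at z = 0. Lengths are in m, angles in rad, forces in N, time in s.
With the tool pointing down it reaches from about 0.325 to 0.925 m from the base axis. Payload 3.1 kg.
Tool frame: the origin (TCP) lies midway between the tips of the shut fingers; the grasp point (between the pads) lies 19 mm behind it; y points along the fingers, z is the direction in which the jaws open and shut, and the axes are right-handed (so a half turn about y gives the same grasp; the last joint's range is limited). The gripper opens to 85 mm and grips with 20 to 120 N. Pads are 22 mm wide; open, the fingers measure 114 mm over their backs; the gripper's body (76 mm by 85 mm) begins 54 mm behind the grasp point. The pads swing forward as they close: fully open they stand 13 mm farther back than shut.
Start: joints at [-1.251, 0.217, 1.613, -0, 1.311, -0.112], TCP at [0.262, -0.568, 0.231] pointing down, gripper open.
Joint ranges: [-2.75, 2.75], [-0.78, 2.1], [0.31, 2.55], [-1.13, 4.27], [0.13, 2.63], [-2.58, 2.58]. Speed limits (rad/s): [2.79, 2.79, 3.14, 3.14, 3.14, 3.14].

## Interface

Orientations are given as a unit quaternion [x, y, z, w].
In Python, from bench import telemetry, camera, ctrl gives the robot as it stands.
- The arm moves only by the shell command python3 -m creep 'ROWS'. ROWS is JSON, a list of rows, each an object with "xyz": the shift along the tool's x, y, z in mm, a list of three; "yaw": the turn about the tool's y in rad; "grip": the closure, from -1 (fully open) to 1 (shut). A call has exactly 10 rows; each row shifts and turns the commanded pose from where the row before left it, along the tool's axes as they then stand; what a row does not reach is not made up. A row lasts 1/10 s, in which the tool goes at most 50 mm and 8.59 degrees, less where a joint would pass 70% of its speed; a pose out of reach is approached as far as the arm can. A call with a gripper value outside its range is refused whole. The fingers move at their own pace and stop on an object; the grip force is fixed at half the most. Time passes only in rows, so rows that do not move let the fingers close, or fill a call up. It gives the time, the measured TCP pose, the force and the opening at its end, in the units of the state.
- telemetry.read_state(): the state, without advancing time (a new reading comes with each control period).
- camera(name): name is "side" or "top" or "wrist"; returns a dict with "image" (400x640x3 uint8, red, green, blue), "vertical_fov" (degrees; the focal length in pixels is half the picture's height over the tangent of half this angle, whatever the lens; pixels are square), "cx", "cy" (the principal point, pixels), "cam_to_world" (4x4, takes a point from camera to world coordinates). Camera axes: x right, y up, looking along -z (the intrinsics and any distortion apply to the point x, -y, -z); pixel columns grow to the right and rows downward; lengths in m; the calibration is good to about 2 mm. The wrist camera is an equidistant fisheye: a pixel r from the principal point sees the ray r / f radians off the axis. A picture is of the moment at which its call begins. There is no depth.
- ctrl.close_job(): hands the job in, once; it reports no verdict.
The state is a dict: "t": time; "joints": joint angles; "qd": joint speeds; "joint_torque": joint torques, N m; "eef_pos": TCP position; "tcp_rot": TCP orientation; "ft_force": force on the tool from outside, world axes, zero at the start; "moment": the same for the moment, N m; "gripper_width": finger opening in m.
Only numpy, scipy, OpenCV 4.12 (cv2) and the standard library are available. Lean on these libraries where they do the work, as an engineer would, in place of code of your own. Each camera call takes 0.05 s, during which the arm holds its last target.

## Task

Loosen the T-bar clamp knob that locks the swivel base of the small bench vise, swing the vise head by its upright wooden handle until the pointer lines up with the steel setting tab on the base ring, then tighten the knob again, firmly but without overstraining it. Do not drag the head round while it is clamped, and leave the things lying beside it where they are.

Things in the scene. Friction and masses are not known exactly. Their poses are not given: they have to be found in the camera images.
- knob: T-bar clamp knob: black bar 80 mm long along its y axis, 14 wide, 18 high; origin at the bar's centre, 105 mm above the bench, on the upright screw axis. 12 mm screw under it, bracket 41 mm below the centre. Clockwise from above tightens, counter-clockwise loosens (lifts 2 mm per rad); limits 1.5 rad from the start. Starts clamped by a varying amount, always free after 0.8 rad.
- screw_foot (a point): Where the knob's screw presses on the head's flange: on the screw axis, 71 mm below the bar's centre. Free, the knob needs 0.05 N m to turn; once the foot bears on the flange the torque rises 0.7 N m per rad. Turn in small steps, hold still and read: tight is 0.27 N m held (0.22 to 0.32); over 0.35 may strain it. The angle at which it bites differs each time, so it must be felt. The knob stays where it is left.
- head: The swivelling vise head: a grey round flange (radius 80 mm, top 34 mm above the bench) that carries a small vise (92 by 44 mm, top 74 mm above the bench). Origin: on the upright swivel axis, at bench height. Its x axis points from the swivel axis along the steel pointer on the flange (tip at radius 80 mm); the wooden handle stands on the opposite side. Unclamped, 0.15 N m turns it; it stays where it is left.
- handle_grip (a point): Point on the axis of the upright round wooden handle (20 mm diameter, from 34 to 115 mm above the bench), 98 mm above the bench, 66 mm from the swivel axis on the head's -x side; turns with the head.
- mark: Steel setting tab fixed on the base ring: a thin upright blade 4 mm wide, 20 mm high, at radius 84 to 100 mm from the swivel axis, top 40 mm above the bench, on a 14 mm foot. Origin: on the swivel axis at bench height; its x axis points from the swivel axis to the blade, so the head is set when head x and mark x point the same way.
- felt_wheel: Bystander: grey felt polishing wheel lying flat, 60 mm diameter, 18 mm high; origin under its centre.
- compound_bar: Bystander: brown bar of polishing compound 80 x 36 x 28 mm; origin under its centre.
- paste_jar: Bystander: small closed jar 48 mm diameter, 45 mm high; origin under its centre.
Not all that is in view belongs to the job. What is shaped like the part that bears head but purple is not meant.

How it is judged:
On the way, in this order (a step that is already met when the one before it is completed fails the run):
1. the clamp is loosened: its screw no longer presses on the head (under 3 N) (contact force between knob and head below 3 N), for 0.2 s.
2. the head, still unclamped, is swung so that its pointer is within 0.05 rad of the tab (contact force between knob and head below 3 N and angle between the x axis of head and the x axis of mark, either way round below 0.05 rad and angular speed of head below 0.05 rad/s), for 0.2 s.
At the end, for the whole second after the job is handed in: The head's pointer is within 0.05 rad (3 degrees) of the tab, the clamp screw presses on the head with more than 42 N (a held knob torque of about 0.2 N m), head and knob are at rest (angle between the x axis of head and the x axis of mark, either way round below 0.05 rad and contact force between knob and head above 42 N and angular speed of head below 0.05 rad/s and angular speed of knob below 0.1 rad/s); the robot touches nothing.
It fails at once if the head is dragged round by the fingers while clamped (turning faster than 0.1 rad/s with more than 8 N of clamp force) (contact force between knob and head above 8 N and contact force between the fingers and head above 1 N and angular speed of head above 0.1 rad/s).
It fails at once if the clamp is overstrained: the screw presses with more than 115 N (over about 0.35 N m held at the knob) (contact force between knob and head above 115 N).
It fails at once if the felt wheel is moved by more than 25 mm (distance of felt_wheel from where it was at the start of the episode above 0.025 m).
It fails at once if the compound bar is moved by more than 25 mm (distance of compound_bar from where it was at the start of the episode above 0.025 m).
It fails at once if the paste jar is moved by more than 25 mm (distance of paste_jar from where it was at the start of the episode above 0.025 m).
It also fails if it takes over 72 s, if anything falls off the work surface, if the arm or the gripper's body presses on something with over 40 N, if the wrist force passes 120 N, or if a joint passes its speed limit or range.

## Working session

There is one attempt and no reset: what is moved stays moved. The work goes in short steps, Python scripts to look and compute and a shell command to move; the robot and the scene stay as the last step left them, time stands still between calls to the robot, and variables do not carry over. Pictures are saved under pics/ and viewed, and the job is handed in when it is done.

```bash
ls; mkdir -p pics; python3 - <<'E'
from bench import telemetry, camera, ctrl
import cv2
print(telemetry.read_state())
for n in ("side","top","wrist"):
    c=camera(n); cv2.imwrite(f"pics/{n}0.png",c["image"][:,:,::-1]); print(n,c["vertical_fov"],c["cx"],c["cy"],c["cam_to_world"])
E
```

```text
pics
{'t': 0.0, 'joints': array([-1.25119410e+00,  2.17800221e-01,  1.61493053e+00,  2.44603530e-05,
        1.31129565e+00, -1.12152794e-01]), 'qd': array([-5.19269185e-04, -5.41338555e-04,  3.37197413e-05, -2.14451013e-04,
        4.74927009e-04,  1.73470983e-04]), 'joint_torque': array([ 1.27436797e-04, -3.96850312e+01, -3.03849328e+01, -1.49493753e-04,
        9.83542297e-03,  5.06071814e-06]), 'eef_pos': array([ 0.26133657, -0.56684172,  0.22994158]), 'tcp_rot': array([-0.15154405,  0.69155065, -0.68983725,  0.15138249]), 'ft_force': array([ 0.29919781,  0.56103639, -0.15558883]), 'moment': array([-0.06276063,  0.00602536, -0.01168962]), 'gripper_width': 0.0853234442221332}
side 56.00877995634728 320.13824774495146 199.75768385580392 [[ 0.96574509  0.1469184  -0.21389576  0.36853551]
 [-0.25842621  0.46988225 -0.84405365 -0.54086682]
 [-0.02350119  0.87041694  0.49175405  0.42366385]
 [ 0.          0.          0.          1.        ]]
top 55.210086407551124 320.77457974852604 207.56193914705952 [[-0.02944604  0.99155528 -0.12629747  0.42341234]
 [-0.99897164 -0.03355066 -0.03049612  0.02282132]
 [-0.03447595  0.1252696   0.99152354  0.87312328]
 [ 0.          0.          0.          1.        ]]
wrist 65.70646984690485 313.83535877438715 199.24640726318387 [[ 0.41866627  0.86832821  0.2659411   0.32958803]
 [-0.9081343   0.4013621   0.1191661  -0.53628399]
 [-0.00326339 -0.29140106  0.95659541  0.37225751]
 [ 0.          0.          0.          1.        ]]
```

View pics/top0.png

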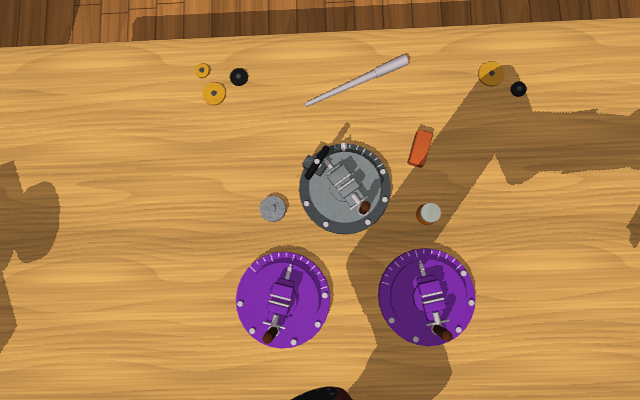

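View pics/side0.png

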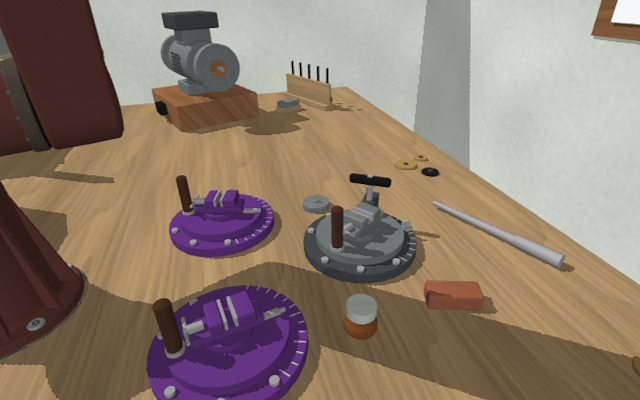

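View pics/wrist0.png

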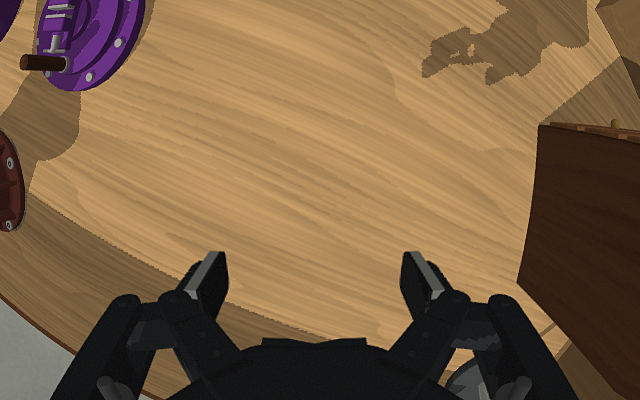

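```bash
python3 - <<'E'
import cv2
a=cv2.imread("pics/top0.png"); cv2.imwrite("pics/top0z.png",cv2.resize(a[120:245,265:425],None,fx=5,fy=5,interpolation=cv2.INTER_CUBIC)[:600])
a=cv2.imread("pics/side0.png"); cv2.imwrite("pics/side0z.png",cv2.resize(a[165:285,290:450],None,fx=5,fy=5,interpolation=cv2.INTER_CUBIC))
E
```

```text
(no output)
```

View pics/top0z.png

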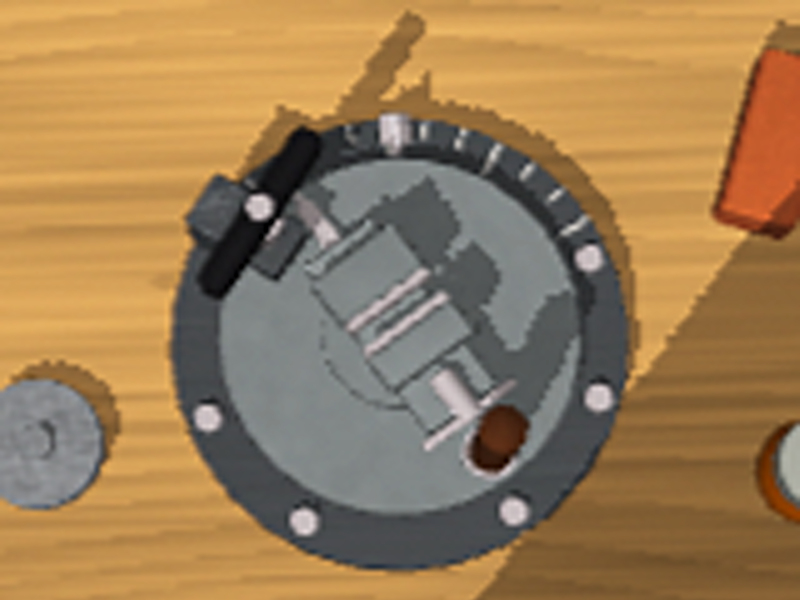

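View pics/side0z.png

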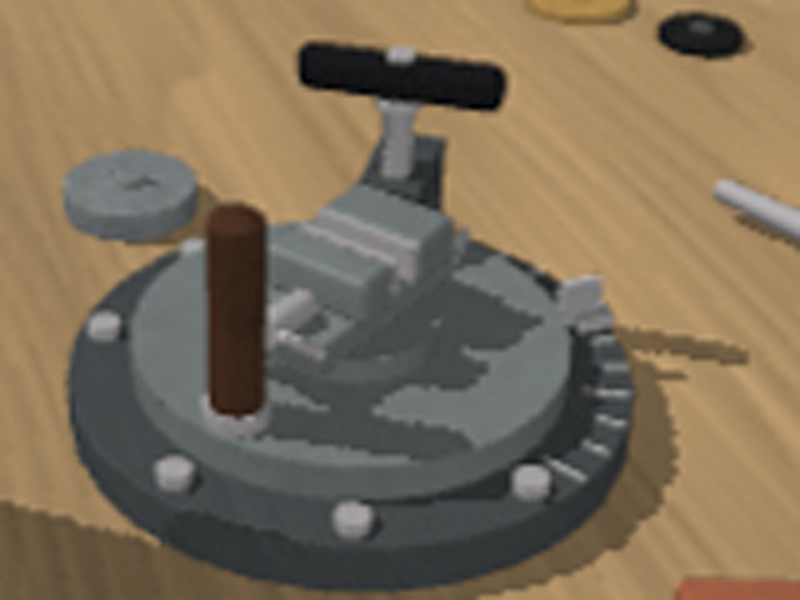

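```bash
cat > h.py <<'E'
import numpy as np, cv2
from bench import telemetry, camera, ctrl
def ray(c,px):
    H=c["image"].shape[0]; f=H/2/np.tan(np.radians(c["vertical_fov"])/2)
    d=np.array([(px[0]-c["cx"])/f,-(px[1]-c["cy"])/f,-1.]); M=np.array(c["cam_to_world"])
    return M[:3,3],M[:3,:3]@d
def onz(c,px,z):
    o,d=ray(c,px); return o+d*(z-o[2])/d[2]
def proj(c,P):
    H=c["image"].shape[0]; f=H/2/np.tan(np.radians(c["vertical_fov"])/2); M=np.array(c["cam_to_world"])
    q=M[:3,:3].T@(np.array(P)-M[:3,3]); return np.array([c["cx"]+f*q[0]/-q[2], c["cy"]-f*q[1]/-q[2]])
def fish(c,P):
    H=c["image"].shape[0]; f=H/2/np.tan(np.radians(c["vertical_fov"])/2); M=np.array(c["cam_to_world"])
    q=M[:3,:3].T@(np.array(P)-M[:3,3]); x,y,z=q[0],-q[1],-q[2]; r=np.hypot(x,y); th=np.arctan2(r,z)
    return np.array([c["cx"]+f*th*x/r,c["cy"]+f*th*y/r])
def tri(c1,p1,c2,p2):
    o1,d1=ray(c1,p1);o2,d2=ray(c2,p2);d1/=np.linalg.norm(d1);d2/=np.linalg.norm(d2)
    A=np.c_[d1,-d2]; s=np.linalg.lstsq(A,o2-o1,rcond=None)[0]
    a=o1+s[0]*d1;b=o2+s[1]*d2; return (a+b)/2,np.linalg.norm(a-b)
E
python3 - <<'E'
from h import *
t=camera("top");s=camera("side"); print([k for k in t], {k:t[k] for k in t if k not in("image","cam_to_world")})
Z=lambda x,y:(264.6+x/5,119.6+y/5)
S=lambda x,y:(289.6+x/5,164.6+y/5)
edge=[onz(t,Z(*p),.034)[:2] for p in((218,340),(582,340),(395,157),(400,513))]
print("flange",edge, (edge[0]+edge[1])/2,(edge[2]+edge[3])/2)
ax=np.array([(edge[2]+edge[3])[0]/2,(edge[0]+edge[1])[1]/2]); print(ax)
print("handle top",tri(t,Z(502,425),s,S(238,215)))
h=onz(t,Z(502,425),.115)[:2]; v=ax-h; print(h,np.linalg.norm(v),np.arctan2(v[1],v[0]))
print("knob stud",tri(t,Z(260,206),s,S(401,52)))
a=onz(t,Z(312,135),.114)[:2];b=onz(t,Z(213,290),.114)[:2];print("bar",a,b,(a+b)/2,np.linalg.norm(a-b),np.arctan2(*(b-a)[::-1]))
m=onz(t,Z(394,128),.04)[:2]-ax; print("mark",np.linalg.norm(m),np.arctan2(m[1],m[0]))
print("mark tri",tri(t,Z(394,120),s,S(580,282)))
for nm,p,z in(("felt",(48,440),.018),("jar",(800,470),.045),("bar",(765,140),.028)): print(nm,onz(t,Z(*p),z))
E
```

```text
['image', 'vertical_fov', 'cx', 'cy', 'cam_to_world'] {'vertical_fov': 55.210086407551124, 'cx': 320.77457974852604, 'cy': 207.56193914705952}
flange [array([0.57609366, 0.07534902]), array([ 0.57033358, -0.08609384]), array([ 0.65678059, -0.00650846]), array([ 0.49612089, -0.00276698])] [ 0.57321362 -0.00537241] [ 0.57645074 -0.00463772]
[ 0.57645074 -0.00537241]
handle top (array([ 0.52299595, -0.04225266,  0.11391711]), np.float64(0.00018489598563931615))
[ 0.52294494 -0.04218031] 0.0649437612363751 0.6025749693645427
knob stud (array([0.61594116, 0.0517752 , 0.11526841]), np.float64(9.279552967678989e-05))
bar [0.64507511 0.02976274] [0.58214239 0.07184726] [0.61360875 0.050805  ] 0.07570755790236326 2.5521681632772646
mark 0.09200873574675116 -0.010565217722023668
mark tri (array([ 0.67047856, -0.00587081,  0.0386424 ]), np.float64(0.004159462545401781))
felt [0.5358173  0.15459112 0.018     ]
jar [ 0.50817773 -0.17548239  0.045     ]
bar [ 0.65980394 -0.1733774   0.028     ]
```

```bash
cat >> h.py <<'E'
from scipy.spatial.transform import Rotation as Ro
def to(P,zang=None):
    s=telemetry.read_state(); R=Ro.from_quat(s["tcp_rot"]).as_matrix()
    d=R.T@(np.array(P)-s["eef_pos"])*1000
    za=np.arctan2(R[1,2],R[0,2]); print("t",round(s["t"],2),"pos",s["eef_pos"].round(4),"zang",round(za,4),"ydown",R[:,1].round(4),"j6",s["joints"][5].round(3),"w",round(s["gripper_width"],4))
    print("F",s["ft_force"].round(2),"M",s["moment"].round(3))
    print("tool shift mm",d.round(1))
    if zang is not None:
        e=-(zang-za); print("yaw",round((e+np.pi/2)%np.pi-np.pi/2,4))
E
python3 -c "
from h import *
to((.6155,.051,.19),2.552-np.pi/2)"
```

```text
t 0.25 pos [ 0.2615 -0.5673  0.2306] zang -1.1391 ydown [-4.0e-04  1.1e-03 -1.0e+00] j6 -0.112 w 0.0854
F [ 0.84  0.27 -0.16] M [-0.017 -0.004 -0.021]
tool shift mm [-580.3   41.2 -413.3]
yaw 1.0213
```

```bash
python3 -m creep '[{"xyz":[-36,1,-26],"yaw":0,"grip":-1},{"xyz":[-36,1,-26],"yaw":0,"grip":-1},{"xyz":[-36,1,-26],"yaw":0,"grip":-1},{"xyz":[-36,1,-26],"yaw":0,"grip":-1},{"xyz":[-36,1,-26],"yaw":0,"grip":-1},{"xyz":[-36,1,-26],"yaw":0,"grip":-1},{"xyz":[-36,1,-26],"yaw":0,"grip":-1},{"xyz":[-36,1,-26],"yaw":0,"grip":-1},{"xyz":[-36,1,-26],"yaw":0,"grip":-1},{"xyz":[-36,1,-26],"yaw":0,"grip":-1}]'; python3 -c "
from h import *
to((.6155,.051,.19),2.552-np.pi/2)"
```

```text
t: 1.25
eef_pos: [0.4803, -0.1791, 0.2214]
tcp_rot: [0.151, -0.691, 0.691, -0.152]
ft_force: [0.4, -0.4, -0.4]
gripper_width: 0.0849
t 1.25 pos [ 0.4803 -0.1791  0.2214] zang -1.1391 ydown [ 5.e-04 -3.e-04 -1.e+00] j6 0.645 w 0.0849
F [ 0.4  -0.38 -0.35] M [-0.009 -0.024  0.016]
tool shift mm [-219.    31.4 -152.5]
yaw 1.0213
```

```bash
python3 -m creep '[{"xyz":[-37,1,-26],"yaw":0,"grip":-1},{"xyz":[-36,1,-25],"yaw":0,"grip":-1},{"xyz":[-36,1,-26],"yaw":0,"grip":-1},{"xyz":[-37,1,-25],"yaw":0,"grip":-1},{"xyz":[-36,1,-26],"yaw":0,"grip":-1},{"xyz":[-37,1,-25],"yaw":0,"grip":-1},{"xyz":[0,0,0],"yaw":-0.14,"grip":-1},{"xyz":[0,0,0],"yaw":-0.14,"grip":-1},{"xyz":[0,0,0],"yaw":-0.14,"grip":-1},{"xyz":[0,0,0],"yaw":-0.14,"grip":-1}]'; python3 -m creep '[{"xyz":[0,0,0],"yaw":-0.14,"grip":-1},{"xyz":[0,0,0],"yaw":-0.14,"grip":-1},{"xyz":[0,0,0],"yaw":-0.14,"grip":-1},{"xyz":[0,0,0],"yaw":-0.14,"grip":-1},{"xyz":[0,0,0],"yaw":-0.14,"grip":-1},{"xyz":[0,0,0],"yaw":-0.14,"grip":-1},{"xyz":[0,0,0],"yaw":-0.14,"grip":-1},{"xyz":[0,0,0],"yaw":-0.14,"grip":-1},{"xyz":[0,0,0],"yaw":-0.14,"grip":-1},{"xyz":[0,0,0],"yaw":-0.14,"grip":-1}]'; python3 -c "
from h import *
to((.6155,.051,.19),2.552-np.pi/2)
for n in ('wrist','side'):
  w=camera(n);cv2.imwrite('pics/%s1.png'%n,w['image'][:,:,::-1])
  f=fish if n=='wrist' else proj
  for P in((.6155,.051,.114),(.6451,.0298,.114),(.5821,.0718,.114)): print(f(w,P))"
```

```text
t: 2.25
eef_pos: [0.6145, 0.0501, 0.215]
tcp_rot: [-0.339, 0.621, -0.621, 0.338]
ft_force: [0.4, -0.2, -0.4]
gripper_width: 0.0854
t: 3.25
eef_pos: [0.6145, 0.0498, 0.2151]
tcp_rot: [0.659, -0.257, 0.257, -0.659]
ft_force: [-0.8, 0.4, 0.4]
gripper_width: 0.0851
t 3.25 pos [0.6145 0.0498 0.2151] zang 0.8268 ydown [-4.e-04  0.e+00 -1.e+00] j6 -0.86 w 0.0851
F [-0.78  0.37  0.41] M [-0.002  0.035 -0.004]
tool shift mm [-0.1 25.1  1.6]
yaw -0.1544
[315.39305709 199.07632458]
[320.48702751 239.26396966]
[306.21031451 152.31880233]
[369.67981671 175.81917714]
[388.98956147 178.46525289]
[349.16750118 173.60836774]
```

View pics/wrist1.png

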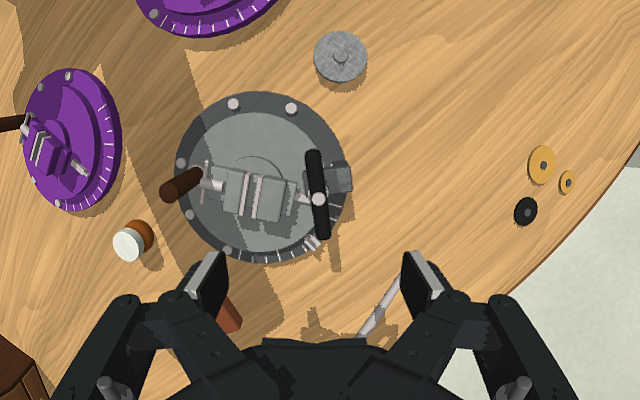

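```bash
cat >> h.py <<'E'
def rayf(c,px):
    H=c["image"].shape[0]; f=H/2/np.tan(np.radians(c["vertical_fov"])/2); M=np.array(c["cam_to_world"])
    x,y=px[0]-c["cx"],px[1]-c["cy"]; r=np.hypot(x,y); th=r/f
    d=np.array([x/r*np.sin(th),-y/r*np.sin(th),-np.cos(th)]); return M[:3,3],M[:3,:3]@d
def onzf(c,px,z):
    o,d=rayf(c,px); return o+d*(z-o[2])/d[2]
def bar(c,roi,z,f,thr=40):
    x0,y0,x1,y1=roi; im=c["image"][y0:y1,x0:x1]
    m=(im.max(2)<thr).astype(np.uint8)
    n,l,st,ce=cv2.connectedComponentsWithStats(m); i=1+np.argmax(st[1:,4]); ys,xs=np.where(l==i)
    P=np.array([f(c,(x+x0,y+y0),z)[:2] for x,y in zip(xs,ys)])
    r=cv2.minAreaRect((P*1e4).astype(np.float32)); box=cv2.boxPoints(r)/1e4
    e=[box[1]-box[0],box[2]-box[1]]; e=max(e,key=np.linalg.norm)
    print("bar n",len(xs),"ctr",np.array(r[0])/1e4,"size",np.array(r[1])/1e4,"ang",np.arctan2(e[1],e[0])%np.pi)
E
python3 -c "
from h import *
w=camera('wrist')
bar(w,(295,140,340,250),.112,onzf)
t=camera('top')
o=cv2.imwrite('pics/top1.png',t['image'][:,:,::-1])
print(onzf(w,(318.5,198.5),.115))
class C: pass
t['image']=cv2.imread('pics/top0.png')[:,:,::-1]; bar(t,(300,140,335,185),.112,onz)"
```

```text
bar n 682 ctr [0.59947432 0.06509152] size [0.01338097 0.03884674] ang 2.5245671
[0.61667095 0.053389   0.115     ]
bar n 238 ctr [0.61467012 0.05250309] size [0.01598698 0.07894847] ang 2.5198226
```

```bash
python3 -c "
from h import *
to((.616,.0522,.087),2.522-np.pi/2)"; python3 -m creep '[{"xyz":[0,0,0],"yaw":-0.124,"grip":-1},{"xyz":[0.4,20,3],"yaw":0,"grip":-1},{"xyz":[0,20,0],"yaw":0,"grip":-1},{"xyz":[0,20,0],"yaw":0,"grip":-1},{"xyz":[0,20,0],"yaw":0,"grip":-1},{"xyz":[0,20,0],"yaw":0,"grip":-1},{"xyz":[0,20,0],"yaw":0,"grip":-1},{"xyz":[0,8,0],"yaw":0,"grip":-1},{"xyz":[0,0,0],"yaw":0,"grip":-1},{"xyz":[0,0,0],"yaw":0,"grip":-1}]';python3 -c "
from h import *
to((.616,.0522,.087),2.522-np.pi/2)
for n in ('wrist','side'):
  w=camera(n);cv2.imwrite('pics/%s2.png'%n,w['image'][:,:,::-1])"
```

```text
t 3.45 pos [0.6145 0.0498 0.2152] zang 0.8181 ydown [-2.e-04  0.e+00 -1.e+00] j6 -0.851 w 0.0856
F [0.54 0.36 0.46] M [ 0.002 -0.04  -0.011]
tool shift mm [ -0.5 128.2   2.8]
yaw -0.1331
t: 4.45
eef_pos: [0.6173, 0.0519, 0.0881]
tcp_rot: [-0.673, 0.218, -0.218, 0.673]
ft_force: [-0.6, 0.3, 0.3]
gripper_width: 0.0855
t 4.45 pos [0.6173 0.0519 0.0881] zang 0.9443 ydown [ 0.0012 -0.     -1.    ] j6 -0.974 w 0.0855
F [-0.57  0.33  0.33] M [ 0.009  0.046 -0.005]
tool shift mm [-1.2  1.1 -0.6]
yaw -0.0069
```

View pics/wrist2.png

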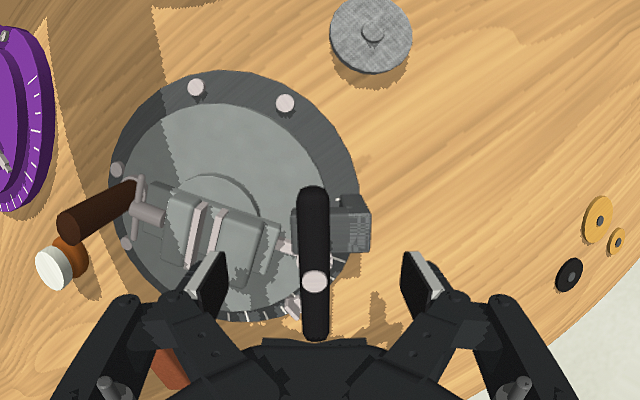

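View pics/side2.png

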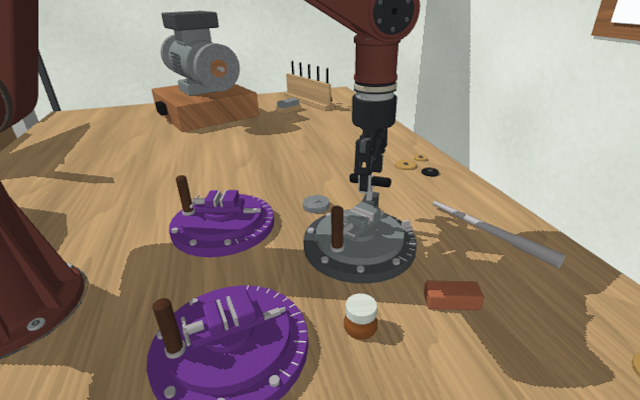

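```bash
python3 -m creep '[{"xyz":[-1,1,0],"yaw":0,"grip":-1},{"xyz":[0,0,0],"yaw":0,"grip":1},{"xyz":[0,0,0],"yaw":0,"grip":1},{"xyz":[0,0,0],"yaw":0,"grip":1},{"xyz":[0,0,0],"yaw":0,"grip":1},{"xyz":[0,0,0],"yaw":0,"grip":1},{"xyz":[0,0,0],"yaw":0,"grip":1},{"xyz":[0,0,0],"yaw":0,"grip":1},{"xyz":[0,0,0],"yaw":0,"grip":1},{"xyz":[0,0,0],"yaw":0,"grip":1}]';python3 -c "
from h import *
to((.616,.0522,.087),2.522-np.pi/2)
w=camera('wrist');cv2.imwrite('pics/wrist3.png',w['image'][:,:,::-1])"
```

```text
t: 5.55
eef_pos: [0.6162, 0.0529, 0.0865]
tcp_rot: [-0.673, 0.217, -0.218, 0.673]
ft_force: [0.5, 2.2, 0.7]
gripper_width: 0.0127
t 5.55 pos [0.6162 0.0529 0.0865] zang 0.945 ydown [ 7.e-04  5.e-04 -1.e+00] j6 -0.973 w 0.0127
F [0.52 2.18 0.71] M [ 0.272 -0.083  0.013]
tool shift mm [ 0.3 -0.5 -0.7]
yaw -0.0062
```

View pics/wrist3.png

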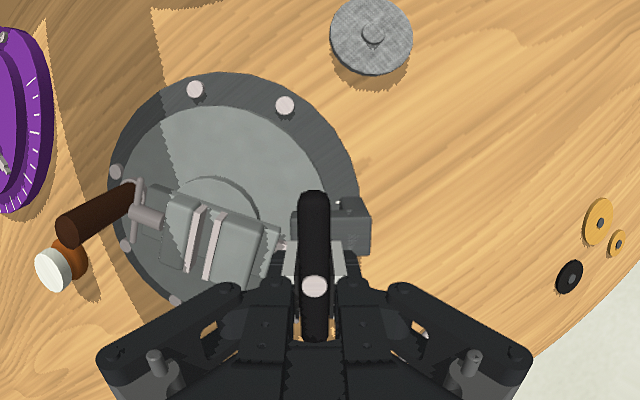

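```bash
python3 -m creep '[{"xyz":[0,0,0],"yaw":-0.03,"grip":1},{"xyz":[0,0,0],"yaw":0,"grip":1},{"xyz":[0,0,0],"yaw":0,"grip":1},{"xyz":[0,0,0],"yaw":0,"grip":1},{"xyz":[0,0,0],"yaw":0,"grip":1},{"xyz":[0,0,0],"yaw":0,"grip":1},{"xyz":[0,0,0],"yaw":0,"grip":1},{"xyz":[0,0,0],"yaw":0,"grip":1},{"xyz":[0,0,0],"yaw":0,"grip":1},{"xyz":[0,0,0],"yaw":0,"grip":1}]';python3 -c "
from h import *
to((.616,.0522,.087),2.522-np.pi/2)"
python3 -m creep '[{"xyz":[0,-0.2,0],"yaw":-0.08,"grip":1},{"xyz":[0,-0.2,0],"yaw":-0.08,"grip":1},{"xyz":[0,-0.2,0],"yaw":-0.08,"grip":1},{"xyz":[0,-0.2,0],"yaw":-0.08,"grip":1},{"xyz":[0,-0.2,0],"yaw":-0.08,"grip":1},{"xyz":[0,0,0],"yaw":0,"grip":1},{"xyz":[0,0,0],"yaw":0,"grip":1},{"xyz":[0,0,0],"yaw":0,"grip":1},{"xyz":[0,0,0],"yaw":0,"grip":1},{"xyz":[0,0,0],"yaw":0,"grip":1}]';python3 -c "
from h import *
to((.616,.0522,.087),2.522-np.pi/2)"
```

```text
t: 6.6
eef_pos: [0.6161, 0.0529, 0.0865]
tcp_rot: [-0.676, 0.207, -0.208, 0.676]
ft_force: [2.2, 4.8, 0.4]
gripper_width: 0.0127
t 6.6 pos [0.6161 0.0529 0.0865] zang 0.9749 ydown [ 7.e-04  5.e-04 -1.e+00] j6 -1.003 w 0.0127
F [2.23 4.85 0.36] M [ 0.728 -0.276  0.023]
tool shift mm [ 0.3 -0.5 -0.6]
yaw 0.0237
t: 7.6
eef_pos: [0.6161, 0.0528, 0.0871]
tcp_rot: [-0.704, 0.069, -0.069, 0.704]
ft_force: [2.1, 4.9, 0.5]
gripper_width: 0.0129
t 7.6 pos [0.6161 0.0528 0.0871] zang 1.3749 ydown [ 7.e-04  4.e-04 -1.e+00] j6 -1.403 w 0.0129
F [2.15 4.93 0.48] M [ 0.675 -0.417 -0.018]
tool shift mm [ 0.   0.1 -0.6]
yaw 0.4237
```

```bash
python3 -m creep '[{"xyz":[0,-0.2,0],"yaw":-0.08,"grip":1},{"xyz":[0,-0.2,0],"yaw":-0.08,"grip":1},{"xyz":[0,-0.2,0],"yaw":-0.08,"grip":1},{"xyz":[0,-0.2,0],"yaw":-0.08,"grip":1},{"xyz":[0,-0.2,0],"yaw":-0.08,"grip":1},{"xyz":[0,-0.1,0],"yaw":-0.05,"grip":1},{"xyz":[0,0,0],"yaw":0,"grip":1},{"xyz":[0,0,0],"yaw":0,"grip":1},{"xyz":[0,0,0],"yaw":0,"grip":1},{"xyz":[0,0,0],"yaw":0,"grip":1}]';python3 -c "
from h import *
to((.616,.0522,.087),2.522-np.pi/2); print(telemetry.read_state()['joint_torque'])
w=camera('wrist');cv2.imwrite('pics/wrist4.png',w['image'][:,:,::-1])"
```

```text
t: 8.6
eef_pos: [0.6161, 0.0526, 0.088]
tcp_rot: [-0.701, -0.09, 0.089, 0.701]
ft_force: [2.7, 4.2, -0.3]
gripper_width: 0.0128
t 8.6 pos [0.6161 0.0526 0.088 ] zang 1.8249 ydown [ 7.e-04  2.e-04 -1.e+00] j6 -1.853 w 0.0128
F [ 2.69  4.18 -0.28] M [ 0.693 -0.429  0.021]
tool shift mm [-0.2  1.  -0.4]
yaw 0.8737
[-2.56688833e+00 -4.16266966e+01 -2.52367562e+01 -1.09637909e+00
  7.86926989e-01  2.06197752e-02]
```

View pics/wrist4.png

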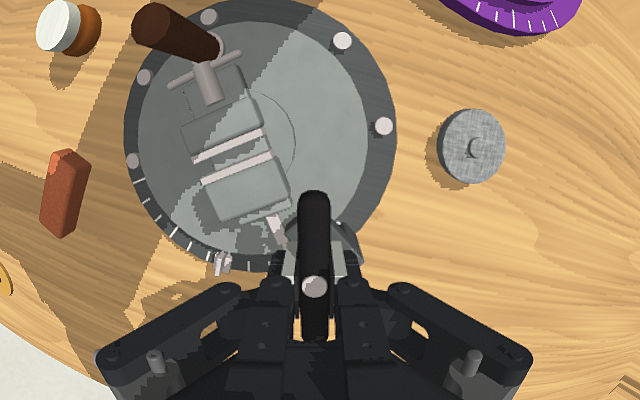

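```bash
python3 -m creep '[{"xyz":[0,0,0],"yaw":0,"grip":-1},{"xyz":[0,0,0],"yaw":0,"grip":-1},{"xyz":[0,0,0],"yaw":0,"grip":-1},{"xyz":[0,0,0],"yaw":0,"grip":-1},{"xyz":[0,-20,0],"yaw":0,"grip":-1},{"xyz":[0,-20,0],"yaw":0,"grip":-1},{"xyz":[0,-20,0],"yaw":-0.08,"grip":-1},{"xyz":[0,-20,0],"yaw":-0.09,"grip":-1},{"xyz":[0,-20,0],"yaw":-0.09,"grip":-1},{"xyz":[0,0,0],"yaw":-0.09,"grip":-1}]';python3 -c "
from h import *
to((.5223,-.0425,.188),2.174)
w=camera('wrist');cv2.imwrite('pics/wrist5.png',w['image'][:,:,::-1])
for a in (0.60,-.01,): 
  for r,z in((.08,.034),(.092,.04),(0,.034),(-.066,.115)): print(a,r,fish(w,(.576+r*np.cos(a),-.005+r*np.sin(a),z)))"
```

```text
t: 9.65
eef_pos: [0.6183, 0.0522, 0.1927]
tcp_rot: [0.676, 0.214, -0.209, -0.674]
ft_force: [0.3, 0.2, 0.6]
gripper_width: 0.0854
t 9.65 pos [0.6183 0.0522 0.1927] zang 2.1787 ydown [ 7.e-03 -8.e-04 -1.e+00] j6 -2.207 w 0.0854
F [0.32 0.15 0.62] M [ 0.013 -0.02  -0.025]
tool shift mm [-132.9    4.1  -22.9]
yaw 0.0047
0.6 0.08 [291.61452208 193.39731516]
0.6 0.092 [291.34596316 206.52455727]
0.6 0 [291.06330722 113.55759035]
0.6 -0.066 [282.80891927  25.70154306]
-0.01 0.08 [246.59417257 179.4396053 ]
-0.01 0.092 [239.2403017  190.34298458]
-0.01 0 [291.06330722 113.55759035]
-0.01 -0.066 [337.00483772  41.70093866]
```

View pics/wrist5.png

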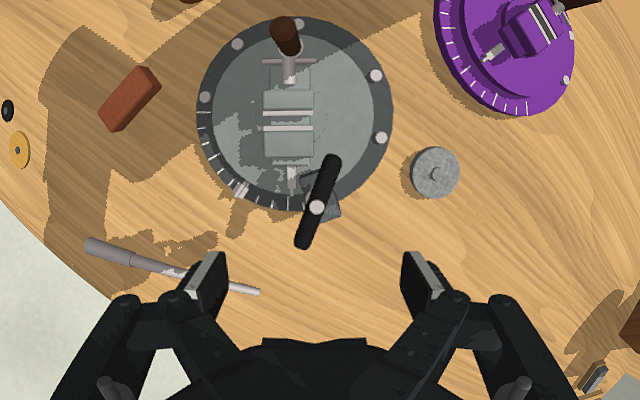

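```bash
python3 -m creep '[{"xyz":[-27,0,-5],"yaw":0,"grip":-1},{"xyz":[-27,0,-5],"yaw":0,"grip":-1},{"xyz":[-27,0,-5],"yaw":0,"grip":-1},{"xyz":[-26,0,-4],"yaw":0,"grip":-1},{"xyz":[-26,0,-4],"yaw":0,"grip":-1},{"xyz":[0,15,0],"yaw":0,"grip":-1},{"xyz":[0,15,0],"yaw":0,"grip":-1},{"xyz":[0,10,0],"yaw":0,"grip":-1},{"xyz":[0,0,0],"yaw":0,"grip":-1},{"xyz":[0,0,0],"yaw":0,"grip":-1}]';python3 -c "
from h import *
to((.5223,-.0425,.079),2.174)
w=camera('wrist');cv2.imwrite('pics/wrist6.png',w['image'][:,:,::-1])
print(fish(w,(.5223,-.0425,.115)))"
```

```text
t: 10.7
eef_pos: [0.5195, -0.0413, 0.1476]
tcp_rot: [-0.675, -0.21, 0.211, 0.675]
ft_force: [-0.0, 1.0, 0.2]
gripper_width: 0.0855
t 10.7 pos [ 0.5195 -0.0413  0.1476] zang 2.1758 ydown [-1.5e-03  4.0e-04 -1.0e+00] j6 -2.39 w 0.0855
F [-0.01  1.05  0.16] M [ 0.044 -0.01   0.003]
tool shift mm [ 1.7 68.6 -2.6]
yaw 0.0018
[310.07259241 234.3194916 ]
```

View pics/wrist6.png

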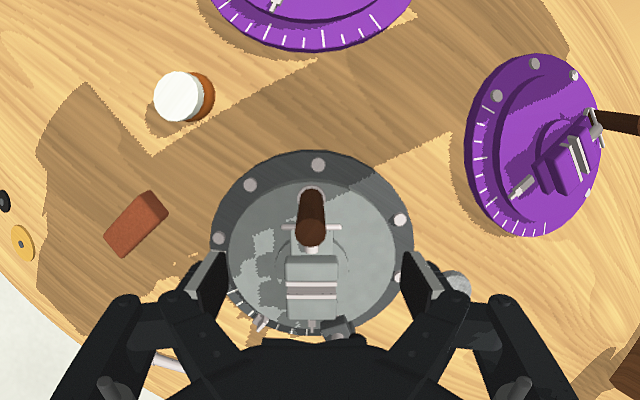

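```bash
python3 -m creep '[{"xyz":[2,15,-2.5],"yaw":0,"grip":-1},{"xyz":[0,18,0],"yaw":0,"grip":-1},{"xyz":[0,18,0],"yaw":0,"grip":-1},{"xyz":[0,17,0],"yaw":0,"grip":-1},{"xyz":[0,0,0],"yaw":0,"grip":-1},{"xyz":[0,0,0],"yaw":0,"grip":0.3},{"xyz":[0,0,0],"yaw":0,"grip":0.3},{"xyz":[0,0,0],"yaw":0,"grip":0.3},{"xyz":[0,0,0],"yaw":0,"grip":0.3},{"xyz":[0,0,0],"yaw":0,"grip":0.3}]';python3 -c "
from h import *
to((.5223,-.0425,.079),2.174)
w=camera('wrist');cv2.imwrite('pics/wrist7.png',w['image'][:,:,::-1])"
```

```text
t: 11.75
eef_pos: [0.523, -0.0429, 0.081]
tcp_rot: [0.675, 0.211, -0.21, -0.675]
ft_force: [0.5, -0.0, 0.4]
gripper_width: 0.03
t 11.75 pos [ 0.523  -0.0429  0.081 ] zang 2.1751 ydown [ 1.1e-03 -3.0e-04 -1.0e+00] j6 -2.391 w 0.03
F [ 0.53 -0.02  0.43] M [ 0.031 -0.008  0.027]
tool shift mm [-0.3  2.   0.8]
yaw 0.0011
```

View pics/wrist7.png

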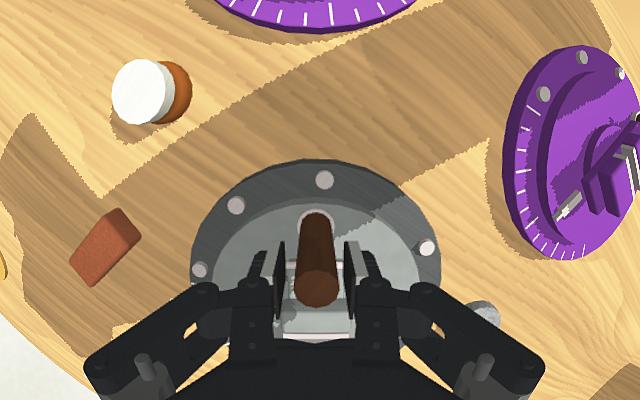

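```bash
python3 -m creep '[{"xyz":[0,0,0],"yaw":0,"grip":1},{"xyz":[0,0,0],"yaw":0,"grip":1},{"xyz":[0,0,0],"yaw":0,"grip":1},{"xyz":[0.1,0,3.3],"yaw":0.05,"grip":1},{"xyz":[0.1,0,3.3],"yaw":0.05,"grip":1},{"xyz":[0.1,0,3.3],"yaw":0.05,"grip":1},{"xyz":[0.1,0,3.3],"yaw":0.05,"grip":1},{"xyz":[0,0,0],"yaw":0,"grip":1},{"xyz":[0,0,0],"yaw":0,"grip":1},{"xyz":[0,0,0],"yaw":0,"grip":1}]';python3 -c "
from h import *
to((.5223,-.0425,.079),2.174)
w=camera('wrist');cv2.imwrite('pics/wrist8.png',w['image'][:,:,::-1])"
```

```text
t: 12.8
eef_pos: [0.516, -0.0311, 0.0809]
tcp_rot: [-0.693, -0.142, 0.142, 0.693]
ft_force: [-3.0, 0.4, 5.2]
gripper_width: 0.0183
t 12.8 pos [ 0.516  -0.0311  0.0809] zang 1.9752 ydown [-8.e-04  2.e-04 -1.e+00] j6 -2.171 w 0.0183
F [-2.96  0.39  5.18] M [0.094 0.433 0.002]
tool shift mm [  1.3   1.8 -12.9]
yaw -0.1988
```

View pics/wrist8.png

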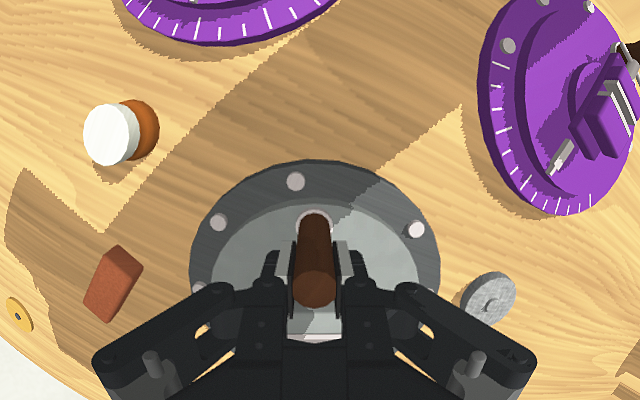

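```bash
python3 -m creep '[{"xyz":[0.1,0,3.3],"yaw":0.05,"grip":1},{"xyz":[0.1,0,3.3],"yaw":0.05,"grip":1},{"xyz":[0.1,0,3.3],"yaw":0.05,"grip":1},{"xyz":[0.1,0,3.3],"yaw":0.05,"grip":1},{"xyz":[0.1,0,3.3],"yaw":0.05,"grip":1},{"xyz":[0.1,0,3.3],"yaw":0.05,"grip":1},{"xyz":[0.1,0,3.3],"yaw":0.05,"grip":1},{"xyz":[0.1,0,3.3],"yaw":0.05,"grip":1},{"xyz":[0,0,0],"yaw":0,"grip":1},{"xyz":[0,0,0],"yaw":0,"grip":1}]';python3 -c "
from h import *
to((.5223,-.0425,.079),1.56)
for n in('top','side','wrist'):
  w=camera(n);cv2.imwrite('pics/%s9.png'%n,w['image'][:,:,::-1])
a=cv2.imread('pics/side9.png'); cv2.imwrite('pics/side9z.png',cv2.resize(a[165:285,290:450],None,fx=5,fy=5,interpolation=cv2.INTER_CUBIC))
"
```

```text
t: 13.85
eef_pos: [0.5105, -0.0054, 0.0809]
tcp_rot: [-0.707, -0.001, 0.002, 0.707]
ft_force: [-3.5, 1.0, 5.9]
gripper_width: 0.0183
t 13.85 pos [ 0.5105 -0.0054  0.0809] zang 1.575 ydown [-1.6e-03  3.0e-04 -1.0e+00] j6 -1.723 w 0.0183
F [-3.5   1.04  5.93] M [ 0.101  0.513 -0.086]
tool shift mm [ 11.6   1.8 -37.2]
yaw 0.015
```

View pics/top9.png

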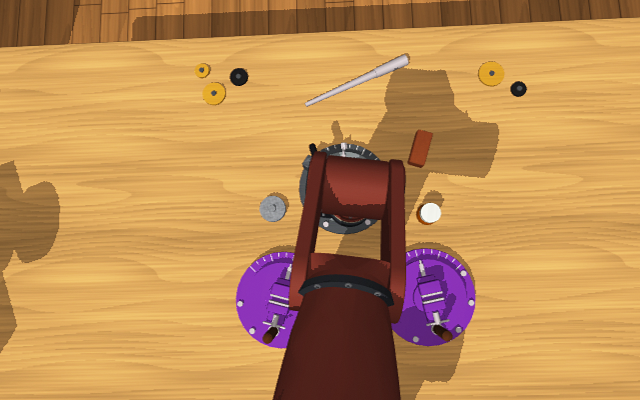

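View pics/side9z.png

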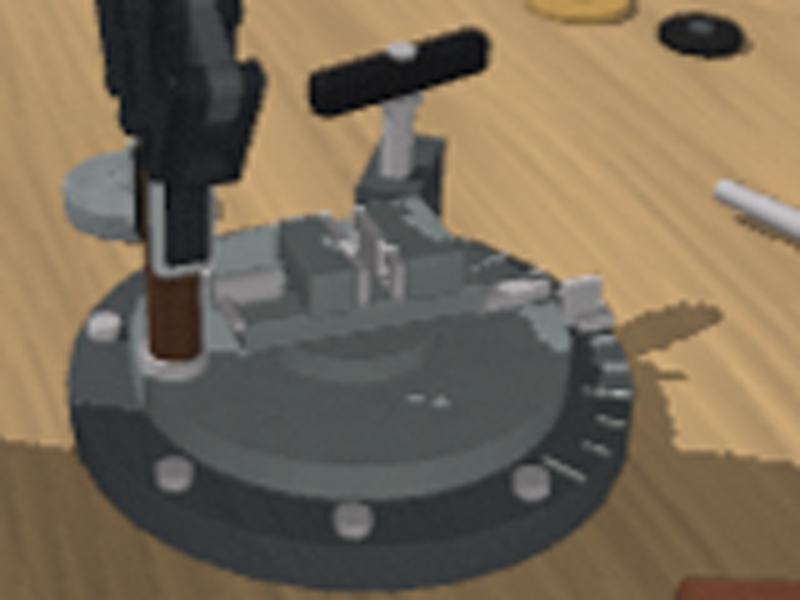

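```bash
python3 -m creep '[{"xyz":[0,0,0.8],"yaw":0.012,"grip":1},{"xyz":[0,0,0],"yaw":0,"grip":1},{"xyz":[0,0,0],"yaw":0,"grip":-1},{"xyz":[0,0,0],"yaw":0,"grip":-1},{"xyz":[0,0,0],"yaw":0,"grip":-1},{"xyz":[0,-22,0],"yaw":-0.05,"grip":-1},{"xyz":[0,-22,0],"yaw":-0.05,"grip":-1},{"xyz":[0,-22,0],"yaw":-0.05,"grip":-1},{"xyz":[0,-22,0],"yaw":-0.06,"grip":-1},{"xyz":[0,-22,0],"yaw":-0.06,"grip":-1}]';python3 -c "
from h import *
to((.6162,.0526,.19),1.825)"
```

```text
t: 15.0
eef_pos: [0.511, -0.0047, 0.191]
tcp_rot: [-0.701, -0.093, 0.093, 0.701]
ft_force: [0.3, 0.5, -0.3]
gripper_width: 0.085
t 15.0 pos [ 0.511  -0.0047  0.191 ] zang 1.8355 ydown [ 1.e-04  0.e+00 -1.e+00] j6 -1.982 w 0.085
F [ 0.34  0.48 -0.34] M [-0.001  0.018 -0.02 ]
tool shift mm [116.5   1.1  27.8]
yaw 0.0105
```

```bash
python3 -m creep '[{"xyz":[23,0,6],"yaw":0.01,"grip":-1},{"xyz":[23,0,5],"yaw":0,"grip":-1},{"xyz":[23,0,6],"yaw":0,"grip":-1},{"xyz":[23,0,5],"yaw":0,"grip":-1},{"xyz":[24,0,6],"yaw":0,"grip":-1},{"xyz":[0,0,0],"yaw":0,"grip":-1},{"xyz":[0,0,0],"yaw":0,"grip":-1},{"xyz":[0,0,0],"yaw":0,"grip":-1},{"xyz":[0,0,0],"yaw":0,"grip":-1},{"xyz":[0,0,0],"yaw":0,"grip":-1}]';python3 -c "
from h import *
to((.6162,.0526,.087),1.825)
for n in('top','side','wrist'):
  w=camera(n);cv2.imwrite('pics/%sa.png'%n,w['image'][:,:,::-1])
a=cv2.imread('pics/sidea.png'); cv2.imwrite('pics/sideaz.png',cv2.resize(a[165:285,290:450],None,fx=5,fy=5,interpolation=cv2.INTER_CUBIC))
for r,z in((.08,.034),(.1,.04),(0,.034),(-.066,.115)): print(fish(w,(.576+r,-.005-.01*r,z)))
a=cv2.imread('pics/wrista.png'); cv2.imwrite('pics/wristaz.png',cv2.resize(a[30:230,150:400],None,fx=3,fy=3,interpolation=cv2.INTER_CUBIC))
"
```

```text
t: 16.0
eef_pos: [0.6157, 0.0511, 0.1905]
tcp_rot: [0.702, 0.089, -0.089, -0.701]
ft_force: [-0.6, -0.2, 0.1]
gripper_width: 0.0853
t 16.0 pos [0.6157 0.0511 0.1905] zang 1.8225 ydown [-2.e-04 -1.e-04 -1.e+00] j6 -1.853 w 0.0853
F [-0.58 -0.15  0.08] M [-0.029  0.007  0.017]
tool shift mm [  0.8 103.5   1.3]
yaw -0.0025
[250.54894567 205.93931411]
[245.81965641 225.4647468 ]
[267.78350913 129.89678888]
[274.36383971  48.61521971]
```

View pics/wristaz.png

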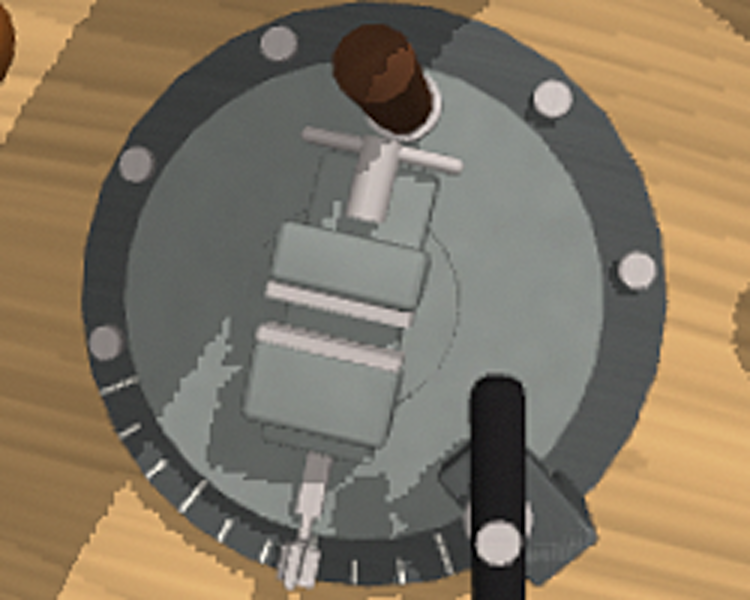

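View pics/sideaz.png

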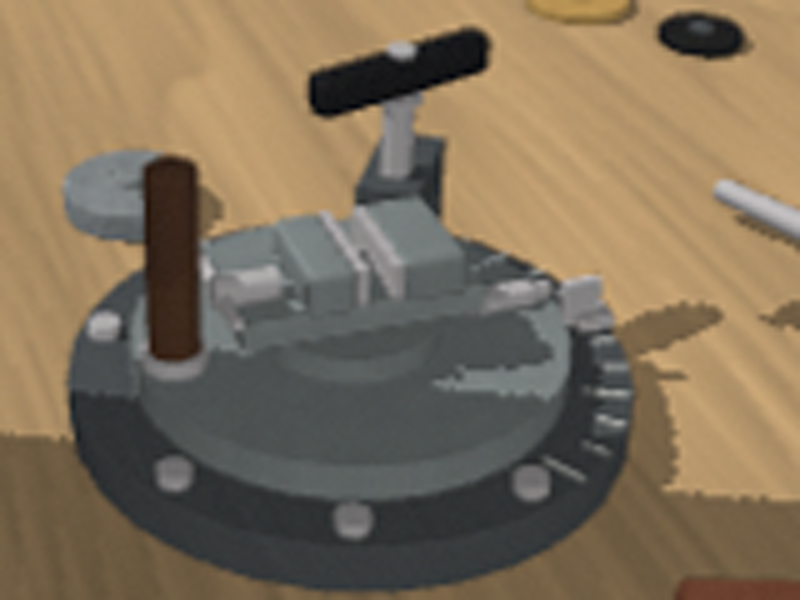

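View pics/topa.png

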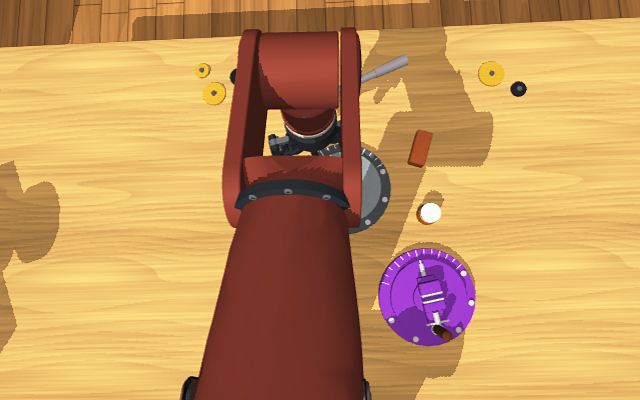

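```bash
python3 - <<'E'
from h import *
w=camera("wrist")
W=lambda p:(149.67+p[0]/3,29.67+p[1]/3)
E=np.array([onzf(w,W(p),.034)[:2] for p in((125,290),(160,170),(603,300),(570,185),(270,82),(180,440),(475,95),(250,507))])
A=np.c_[2*E,np.ones(len(E))]; s=np.linalg.lstsq(A,(E**2).sum(1),rcond=None)[0]; c=s[:2]; print(c,np.sqrt(s[2]+c@c))
for nm,p,z in(("ptr tip",(303,530),.038),("ptr base",(316,460),.038),("ptr mid",(309,500),.04),("tab top in",(303,548),.04),("tab top",(301,565),.04),("screw",(370,195),.06)):
    q=onzf(w,W(p),z)[:2]-c; print(nm,np.hypot(*q).round(4),np.arctan2(q[1],q[0]).round(4))
q=c-onzf(w,W((372,58)),.115)[:2]; print("handle",np.hypot(*q),np.arctan2(q[1],q[0]))
a=w["image"][:,:,::-1]; cv2.imwrite("pics/ptr.png",cv2.resize(a[175:235,220:300],None,fx=10,fy=10,interpolation=cv2.INTER_CUBIC))
E
```

```text
[ 0.57674821 -0.00474474] 0.07867399974019017
ptr tip 0.0782 -0.0036
ptr base 0.0532 -0.0133
ptr mid 0.0666 -0.0006
tab top in 0.0838 0.0139
tab top 0.0901 0.018
screw 0.0349 3.135
handle 0.06627182653159723 -0.0007301912087479556
```

View pics/ptr.png

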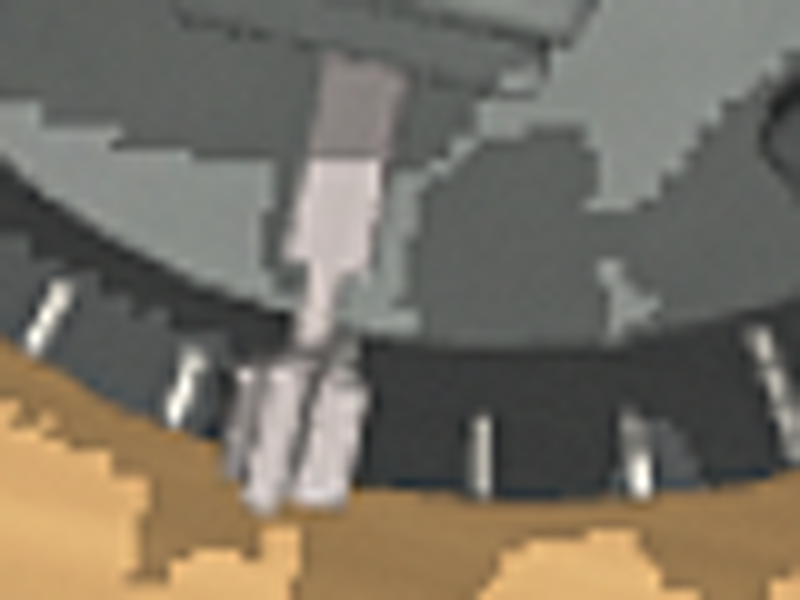

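```bash
python3 - <<'E'
from h import *
w=camera("wrist")
W=lambda p:(219.55+p[0]/10,174.55+p[1]/10)
c=np.array([.5765,-.0048])
for nm,p,z in(("ptr tip",(315,340),.038),("ptr mid",(335,230),.038),("blade in",(282,380),.04),("blade out",(266,490),.04),("foot in L",(245,370),.022),("foot in R",(365,370),.022),("foot out",(300,495),.022)):
    q=onzf(w,W(p),z)[:2]-c; print(nm,np.hypot(*q).round(4),np.arctan2(q[1],q[0]).round(4))
for a in (-.03,0,.03): print(a,[((fish(w,(c[0]+r*np.cos(a),c[1]+r*np.sin(a),z))-[219.55,174.55])*10).round(0) for r,z in((.084,.04),(.1,.04),(.084,.02),(.1,.02),(.08,.036))])
t=cv2.imread("pics/top0.png"); cv2.imwrite("pics/tab.png",cv2.resize(t[135:165,325:365],None,fx=20,fy=20,interpolation=cv2.INTER_CUBIC))
E
```

```text
ptr tip 0.0808 0.0081
ptr mid 0.0688 0.0064
blade in 0.0852 -0.0192
blade out 0.0975 -0.0114
foot in L 0.0927 -0.0889
foot in R 0.089 0.0523
foot out 0.1051 0.0032
-0.03 [array([276., 367.]), array([245., 507.]), array([313., 306.]), array([282., 439.]), array([292., 319.])]
0 [array([299., 374.]), array([272., 514.]), array([335., 312.]), array([309., 446.]), array([314., 325.])]
0.03 [array([323., 379.]), array([300., 521.]), array([358., 317.]), array([335., 452.]), array([337., 330.])]
```

View pics/tab.png

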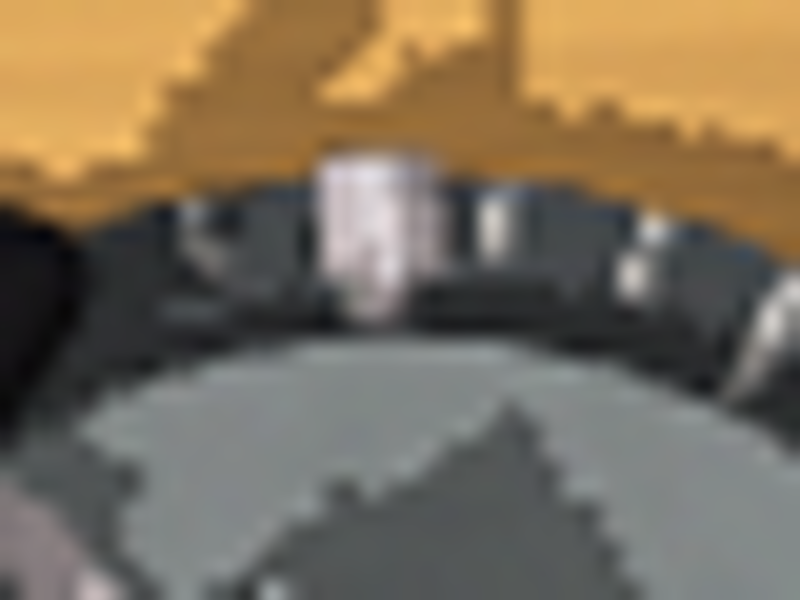

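```bash
python3 -m creep '[{"xyz":[0.8,17,1.2],"yaw":0,"grip":-1},{"xyz":[0,17,0],"yaw":0,"grip":-1},{"xyz":[0,17,0],"yaw":0,"grip":-1},{"xyz":[0,17,0],"yaw":0,"grip":-1},{"xyz":[0,17,0],"yaw":0,"grip":-1},{"xyz":[0,17,0],"yaw":0,"grip":-1},{"xyz":[0,0,0],"yaw":0,"grip":-1},{"xyz":[0,0,0],"yaw":0,"grip":-1},{"xyz":[0,0,0],"yaw":0,"grip":-1},{"xyz":[0,0,0],"yaw":0,"grip":-1}]';python3 -c "
from h import *
to((.6162,.0526,.088),1.825)"
```

```text
t: 17.25
eef_pos: [0.618, 0.0528, 0.0898]
tcp_rot: [0.702, 0.09, -0.088, -0.701]
ft_force: [0.0, 0.3, 0.6]
gripper_width: 0.0855
t 17.25 pos [0.618  0.0528 0.0898] zang 1.823 ydown [ 2.7e-03 -1.0e-04 -1.0e+00] j6 -1.851 w 0.0855
F [0.05 0.35 0.63] M [-0.019  0.038 -0.034]
tool shift mm [-1.8  1.8  0.2]
yaw -0.002
```

```bash
python3 -m creep '[{"xyz":[-1.8,1.5,0],"yaw":0,"grip":-1},{"xyz":[0,0,0],"yaw":0,"grip":1},{"xyz":[0,0,0],"yaw":0,"grip":1},{"xyz":[0,0,0],"yaw":0,"grip":1},{"xyz":[0,0,0],"yaw":0,"grip":1},{"xyz":[0,0,0],"yaw":0,"grip":1},{"xyz":[0,0,0],"yaw":0,"grip":1},{"xyz":[0,0,0],"yaw":0,"grip":1},{"xyz":[0,0,0],"yaw":0,"grip":1},{"xyz":[0,0,0],"yaw":0,"grip":1}]';python3 -c "
from h import *
to((.6162,.0526,.088),1.825)
for i in range(6):
  camera('side'); s=telemetry.read_state(); print(s['moment'][2].round(3),s['joint_torque'][5].round(4))"
```

```text
t: 18.25
eef_pos: [0.615, 0.0525, 0.087]
tcp_rot: [-0.701, -0.089, 0.089, 0.702]
ft_force: [-0.3, 0.9, 1.5]
gripper_width: 0.0127
t 18.25 pos [0.615  0.0525 0.087 ] zang 1.8229 ydown [-0.e+00  1.e-04 -1.e+00] j6 -1.852 w 0.0127
F [-0.35  0.94  1.46] M [ 0.024  0.165 -0.076]
tool shift mm [ 1.2 -1.  -0.2]
yaw -0.0021
-0.047 -0.0604
-0.044 -0.0616
-0.065 -0.0624
-0.049 -0.0632
-0.09 -0.0639
-0.07 -0.0644
```

```bash
python3 -m creep '[{"xyz":[0,0.1,0],"yaw":0.05,"grip":1},{"xyz":[0,0.1,0],"yaw":0.05,"grip":1},{"xyz":[0,0.1,0],"yaw":0.05,"grip":1},{"xyz":[0,0.1,0],"yaw":0.05,"grip":1},{"xyz":[0,0,0],"yaw":0,"grip":1},{"xyz":[0,0,0],"yaw":0,"grip":1},{"xyz":[0,0,0],"yaw":0,"grip":1},{"xyz":[0,0,0],"yaw":0,"grip":1},{"xyz":[0,0,0],"yaw":0,"grip":1},{"xyz":[0,0,0],"yaw":0,"grip":1}]';cat > r.py <<'E'
from h import *
to((.6162,.0526,.088))
m=[];j=[]
for i in range(4):
  s=telemetry.read_state(); m.append(s['moment'][2]);j.append(s['joint_torque'][5]); camera('side')
print("Mz",np.mean(m).round(3),np.round(m,3),"j6",np.round(j,4))
E
python3 r.py
```

```text
t: 19.55
eef_pos: [0.615, 0.0527, 0.0866]
tcp_rot: [-0.707, -0.019, 0.019, 0.707]
ft_force: [-1.4, 2.9, 4.2]
gripper_width: 0.013
t 19.55 pos [0.615  0.0527 0.0866] zang 1.6233 ydown [-0.e+00  4.e-04 -1.e+00] j6 -1.652 w 0.013
F [-1.44  2.88  4.17] M [ 0.401  0.279 -0.001]
tool shift mm [ 1.2 -1.4 -0.1]
Mz -0.022 [-0.001 -0.009 -0.028 -0.048] j6 [-0.0139 -0.0117 -0.01   -0.0087]
```

```bash
python3 -m creep '[{"xyz":[0,0.1,0],"yaw":0.05,"grip":1},{"xyz":[0,0.1,0],"yaw":0.05,"grip":1},{"xyz":[0,0,0],"yaw":0,"grip":1},{"xyz":[0,0,0],"yaw":0,"grip":1},{"xyz":[0,0,0],"yaw":0,"grip":1},{"xyz":[0,0,0],"yaw":0,"grip":1},{"xyz":[0,0,0],"yaw":0,"grip":1},{"xyz":[0,0,0],"yaw":0,"grip":1},{"xyz":[0,0,0],"yaw":0,"grip":1},{"xyz":[0,0,0],"yaw":0,"grip":1}]';python3 r.py
```

```text
t: 20.75
eef_pos: [0.615, 0.0528, 0.0864]
tcp_rot: [-0.707, 0.017, -0.017, 0.707]
ft_force: [-2.8, 4.8, 4.4]
gripper_width: 0.0134
t 20.75 pos [0.615  0.0528 0.0864] zang 1.5234 ydown [-0.e+00  6.e-04 -1.e+00] j6 -1.552 w 0.0134
F [-2.84  4.77  4.43] M [ 0.679  0.353 -0.002]
tool shift mm [ 1.2 -1.6 -0.1]
Mz -0.022 [-0.002 -0.017 -0.048 -0.02 ] j6 [-0.0271 -0.0271 -0.0271 -0.0271]
```

```bash
python3 -m creep '[{"xyz":[0,0.1,0],"yaw":0.05,"grip":1},{"xyz":[0,0.1,0],"yaw":0.05,"grip":1},{"xyz":[0,0,0],"yaw":0,"grip":1},{"xyz":[0,0,0],"yaw":0,"grip":1},{"xyz":[0,0,0],"yaw":0,"grip":1},{"xyz":[0,0,0],"yaw":0,"grip":1},{"xyz":[0,0,0],"yaw":0,"grip":1},{"xyz":[0,0,0],"yaw":0,"grip":1},{"xyz":[0,0,0],"yaw":0,"grip":1},{"xyz":[0,0,0],"yaw":0,"grip":1}]';python3 r.py
```

```text
t: 21.95
eef_pos: [0.615, 0.0529, 0.0862]
tcp_rot: [-0.705, 0.052, -0.052, 0.706]
ft_force: [-1.1, 4.5, 5.6]
gripper_width: 0.0131
t 21.95 pos [0.615  0.0529 0.0862] zang 1.4231 ydown [ 0.e+00  9.e-04 -1.e+00] j6 -1.452 w 0.0131
F [-1.07  4.5   5.63] M [ 0.737  0.391 -0.05 ]
tool shift mm [ 1.2 -1.8 -0.2]
Mz -0.077 [-0.05  -0.04  -0.099 -0.118] j6 [-0.0846 -0.0846 -0.0846 -0.0846]
```

```bash
python3 -m creep '[{"xyz":[0,0.1,0],"yaw":0.05,"grip":1},{"xyz":[0,0,0],"yaw":0,"grip":1},{"xyz":[0,0,0],"yaw":0,"grip":1},{"xyz":[0,0,0],"yaw":0,"grip":1},{"xyz":[0,0,0],"yaw":0,"grip":1},{"xyz":[0,0,0],"yaw":0,"grip":1},{"xyz":[0,0,0],"yaw":0,"grip":1},{"xyz":[0,0,0],"yaw":0,"grip":1},{"xyz":[0,0,0],"yaw":0,"grip":1},{"xyz":[0,0,0],"yaw":0,"grip":1}]';python3 r.py
```

```text
t: 23.15
eef_pos: [0.615, 0.053, 0.0861]
tcp_rot: [-0.703, 0.07, -0.07, 0.704]
ft_force: [-3.2, 5.1, 6.2]
gripper_width: 0.0132
t 23.15 pos [0.615  0.053  0.0861] zang 1.3731 ydown [ 1.e-04  1.e-03 -1.e+00] j6 -1.402 w 0.0132
F [-3.24  5.06  6.23] M [ 0.767  0.386 -0.129]
tool shift mm [ 1.2 -1.9 -0.2]
Mz -0.091 [-0.129 -0.082 -0.085 -0.068] j6 [-0.0847 -0.0847 -0.0847 -0.0847]
```

```bash
python3 -m creep '[{"xyz":[0,0.1,0],"yaw":0.05,"grip":1},{"xyz":[0,0,0],"yaw":0,"grip":1},{"xyz":[0,0,0],"yaw":0,"grip":1},{"xyz":[0,0,0],"yaw":0,"grip":1},{"xyz":[0,0,0],"yaw":0,"grip":1},{"xyz":[0,0,0],"yaw":0,"grip":1},{"xyz":[0,0,0],"yaw":0,"grip":1},{"xyz":[0,0,0],"yaw":0,"grip":1},{"xyz":[0,0,0],"yaw":0,"grip":1},{"xyz":[0,0,0],"yaw":0,"grip":1}]';python3 r.py
```

```text
t: 24.35
eef_pos: [0.615, 0.0531, 0.086]
tcp_rot: [-0.701, 0.087, -0.087, 0.702]
ft_force: [-2.1, 5.1, 4.6]
gripper_width: 0.013
t 24.35 pos [0.615  0.0531 0.086 ] zang 1.3231 ydown [ 1.0e-04  1.2e-03 -1.0e+00] j6 -1.352 w 0.013
F [-2.11  5.1   4.65] M [ 0.795  0.352 -0.051]
tool shift mm [ 1.2 -2.  -0.2]
Mz -0.092 [-0.051 -0.079 -0.116 -0.123] j6 [-0.0846 -0.0846 -0.0845 -0.0846]
```

```bash
python3 -m creep '[{"xyz":[0,0.1,0],"yaw":0.05,"grip":1},{"xyz":[0,0.1,0],"yaw":0.05,"grip":1},{"xyz":[0,0,0],"yaw":0,"grip":1},{"xyz":[0,0,0],"yaw":0,"grip":1},{"xyz":[0,0,0],"yaw":0,"grip":1},{"xyz":[0,0,0],"yaw":0,"grip":1},{"xyz":[0,0,0],"yaw":0,"grip":1},{"xyz":[0,0,0],"yaw":0,"grip":1},{"xyz":[0,0,0],"yaw":0,"grip":1},{"xyz":[0,0,0],"yaw":0,"grip":1}]';python3 r.py;  python3 -c "
from h import *
w=camera('wrist');cv2.imwrite('pics/wristb.png',w['image'][:,:,::-1])"
```

```text
t: 25.55
eef_pos: [0.6151, 0.0532, 0.0858]
tcp_rot: [-0.696, 0.122, -0.122, 0.697]
ft_force: [-2.1, 5.2, 4.5]
gripper_width: 0.0129
t 25.55 pos [0.6151 0.0532 0.0858] zang 1.2231 ydown [ 2.0e-04  1.3e-03 -1.0e+00] j6 -1.252 w 0.0129
F [-2.13  5.22  4.55] M [ 0.832  0.301 -0.068]
tool shift mm [ 1.2 -2.2 -0.2]
Mz -0.062 [-0.068 -0.061 -0.054 -0.065] j6 [-0.0847 -0.0848 -0.0848 -0.0848]
```

View pics/wristb.png

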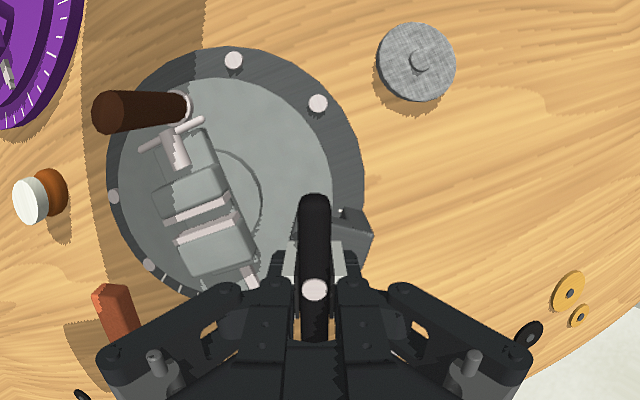

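```bash
python3 -m creep '[{"xyz":[0,0.1,0],"yaw":0.05,"grip":1},{"xyz":[0,0.1,0],"yaw":0.03,"grip":1},{"xyz":[0,0,0],"yaw":0,"grip":1},{"xyz":[0,0,0],"yaw":0,"grip":1},{"xyz":[0,0,0],"yaw":0,"grip":1},{"xyz":[0,0,0],"yaw":0,"grip":1},{"xyz":[0,0,0],"yaw":0,"grip":1},{"xyz":[0,0,0],"yaw":0,"grip":1},{"xyz":[0,0,0],"yaw":0,"grip":1},{"xyz":[0,0,0],"yaw":0,"grip":1}]';python3 r.py
```

```text
t: 26.8
eef_pos: [0.6151, 0.0533, 0.0857]
tcp_rot: [-0.69, 0.15, -0.15, 0.692]
ft_force: [-1.7, 6.3, 4.6]
gripper_width: 0.0129
t 26.8 pos [0.6151 0.0533 0.0857] zang 1.1433 ydown [ 3.0e-04  1.4e-03 -1.0e+00] j6 -1.172 w 0.0129
F [-1.72  6.25  4.61] M [ 0.869  0.381 -0.012]
tool shift mm [ 1.2 -2.3 -0.2]
Mz -0.016 [-0.012 -0.018 -0.034 -0.   ] j6 [-0.0337 -0.0337 -0.0336 -0.0337]
```

```bash
python3 -m creep '[{"xyz":[0,0.1,0],"yaw":0.05,"grip":1},{"xyz":[0,0,0],"yaw":0,"grip":1},{"xyz":[0,0,0],"yaw":0,"grip":1},{"xyz":[0,0,0],"yaw":0,"grip":1},{"xyz":[0,0,0],"yaw":0,"grip":1},{"xyz":[0,0,0],"yaw":0,"grip":1},{"xyz":[0,0,0],"yaw":0,"grip":1},{"xyz":[0,0,0],"yaw":0,"grip":1},{"xyz":[0,0,0],"yaw":0,"grip":1},{"xyz":[0,0,0],"yaw":0,"grip":1}]';python3 r.py
```

```text
t: 28.0
eef_pos: [0.6152, 0.0534, 0.0856]
tcp_rot: [-0.686, 0.167, -0.167, 0.688]
ft_force: [-2.2, 6.4, 4.8]
gripper_width: 0.0131
t 28.0 pos [0.6152 0.0534 0.0856] zang 1.0934 ydown [ 4.0e-04  1.5e-03 -1.0e+00] j6 -1.122 w 0.0131
F [-2.21  6.37  4.77] M [0.885 0.344 0.033]
tool shift mm [ 1.3 -2.4 -0.2]
Mz -0.032 [ 0.033 -0.016 -0.048 -0.098] j6 [-0.008 -0.008 -0.008 -0.008]
```

```bash
python3 -m creep '[{"xyz":[0,0,0],"yaw":0.008,"grip":1},{"xyz":[0,0.1,0],"yaw":0.008,"grip":1},{"xyz":[0,0,0],"yaw":0.008,"grip":1},{"xyz":[0,0,0],"yaw":0.008,"grip":1},{"xyz":[0,0,0],"yaw":0.008,"grip":1},{"xyz":[0,0.1,0],"yaw":0.008,"grip":1},{"xyz":[0,0,0],"yaw":0.008,"grip":1},{"xyz":[0,0,0],"yaw":0.008,"grip":1},{"xyz":[0,0,0],"yaw":0.008,"grip":1},{"xyz":[0,0,0],"yaw":0.008,"grip":1}]';python3 r.py; python3 r.py
```

```text
t: 29.2
eef_pos: [0.6152, 0.0534, 0.0855]
tcp_rot: [-0.679, 0.194, -0.194, 0.68]
ft_force: [-2.7, 6.2, 6.4]
gripper_width: 0.0132
t 29.2 pos [0.6152 0.0534 0.0855] zang 1.0137 ydown [ 5.0e-04  1.5e-03 -1.0e+00] j6 -1.042 w 0.0132
F [-2.66  6.16  6.36] M [0.969 0.374 0.15 ]
tool shift mm [ 1.3 -2.5 -0.2]
Mz 0.092 [0.15  0.11  0.039 0.068] j6 [0.1032 0.132  0.0971 0.0815]
t 29.4 pos [0.6152 0.0535 0.0856] zang 1.0138 ydown [ 5.0e-04  1.6e-03 -1.0e+00] j6 -1.042 w 0.0129
F [-2.68  6.66  5.64] M [0.866 0.362 0.051]
tool shift mm [ 1.3 -2.4 -0.2]
Mz 0.054 [0.051 0.058 0.046 0.059] j6 [0.0801 0.0803 0.0805 0.0805]
```

```bash
python3 -m creep '[{"xyz":[0,0,0],"yaw":0.01,"grip":1},{"xyz":[0,0.1,0],"yaw":0.01,"grip":1},{"xyz":[0,0,0],"yaw":0.01,"grip":1},{"xyz":[0,0,0],"yaw":0.01,"grip":1},{"xyz":[0,0,0],"yaw":0.01,"grip":1},{"xyz":[0,0,0],"yaw":0,"grip":1},{"xyz":[0,0,0],"yaw":0,"grip":1},{"xyz":[0,0,0],"yaw":0,"grip":1},{"xyz":[0,0,0],"yaw":0,"grip":1},{"xyz":[0,0,0],"yaw":0,"grip":1}]';python3 r.py
```

```text
t: 30.6
eef_pos: [0.6153, 0.0535, 0.0855]
tcp_rot: [-0.674, 0.211, -0.211, 0.675]
ft_force: [-3.1, 6.1, 5.5]
gripper_width: 0.0131
t 30.6 pos [0.6153 0.0535 0.0855] zang 0.9638 ydown [ 6.0e-04  1.6e-03 -1.0e+00] j6 -0.992 w 0.0131
F [-3.15  6.09  5.47] M [0.97  0.32  0.126]
tool shift mm [ 1.3 -2.5 -0.2]
Mz 0.101 [0.126 0.079 0.089 0.11 ] j6 [0.1036 0.1037 0.1037 0.1037]
```

```bash
python3 -m creep '[{"xyz":[0,0,0],"yaw":0.01,"grip":1},{"xyz":[0,0.1,0],"yaw":0.01,"grip":1},{"xyz":[0,0,0],"yaw":0.01,"grip":1},{"xyz":[0,0,0],"yaw":0.01,"grip":1},{"xyz":[0,0,0],"yaw":0.01,"grip":1},{"xyz":[0,0,0],"yaw":0,"grip":1},{"xyz":[0,0,0],"yaw":0,"grip":1},{"xyz":[0,0,0],"yaw":0,"grip":1},{"xyz":[0,0,0],"yaw":0,"grip":1},{"xyz":[0,0,0],"yaw":0,"grip":1}]';python3 r.py
```

```text
t: 31.8
eef_pos: [0.6153, 0.0536, 0.0854]
tcp_rot: [-0.669, 0.228, -0.228, 0.67]
ft_force: [-2.1, 7.2, 5.2]
gripper_width: 0.013
t 31.8 pos [0.6153 0.0536 0.0854] zang 0.914 ydown [ 6.0e-04  1.7e-03 -1.0e+00] j6 -0.943 w 0.013
F [-2.12  7.24  5.15] M [0.933 0.406 0.135]
tool shift mm [ 1.3 -2.6 -0.2]
Mz 0.126 [0.135 0.152 0.09  0.127] j6 [0.1365 0.1365 0.1365 0.1365]
```

```bash
python3 -m creep '[{"xyz":[0,0,0],"yaw":-0.008,"grip":1},{"xyz":[0,-0.1,0],"yaw":-0.008,"grip":1},{"xyz":[0,0,0],"yaw":-0.008,"grip":1},{"xyz":[0,0,0],"yaw":-0.008,"grip":1},{"xyz":[0,0,0],"yaw":-0.008,"grip":1},{"xyz":[0,-0.1,0],"yaw":-0.008,"grip":1},{"xyz":[0,0,0],"yaw":-0.008,"grip":1},{"xyz":[0,0,0],"yaw":-0.008,"grip":1},{"xyz":[0,0,0],"yaw":-0.008,"grip":1},{"xyz":[0,0,0],"yaw":-0.008,"grip":1}]';python3 r.py
```

```text
t: 33.0
eef_pos: [0.6153, 0.0535, 0.0856]
tcp_rot: [-0.677, 0.201, -0.201, 0.679]
ft_force: [-2.4, 6.6, 5.6]
gripper_width: 0.0127
t 33.0 pos [0.6153 0.0535 0.0856] zang 0.9934 ydown [ 6.0e-04  1.8e-03 -1.0e+00] j6 -1.022 w 0.0127
F [-2.44  6.59  5.61] M [ 0.908  0.327 -0.051]
tool shift mm [ 1.3 -2.4 -0.2]
Mz -0.02 [-0.051 -0.008 -0.016 -0.006] j6 [-0.0442 -0.0759 -0.0354 -0.0198]
```

```bash
python3 -m creep '[{"xyz":[0,0,0],"yaw":0.008,"grip":1},{"xyz":[0,0.1,0],"yaw":0.008,"grip":1},{"xyz":[0,0,0],"yaw":0.008,"grip":1},{"xyz":[0,0,0],"yaw":0.008,"grip":1},{"xyz":[0,0,0],"yaw":0.008,"grip":1},{"xyz":[0,0.1,0],"yaw":0.008,"grip":1},{"xyz":[0,0,0],"yaw":0.008,"grip":1},{"xyz":[0,0,0],"yaw":0.008,"grip":1},{"xyz":[0,0,0],"yaw":0.008,"grip":1},{"xyz":[0,0,0],"yaw":0.008,"grip":1}]';python3 r.py
```

```text
t: 34.2
eef_pos: [0.6153, 0.0536, 0.0855]
tcp_rot: [-0.669, 0.228, -0.228, 0.67]
ft_force: [-2.2, 6.3, 5.5]
gripper_width: 0.0128
t 34.2 pos [0.6153 0.0536 0.0855] zang 0.9141 ydown [ 7.0e-04  1.6e-03 -1.0e+00] j6 -0.943 w 0.0128
F [-2.24  6.35  5.51] M [1.011 0.383 0.237]
tool shift mm [ 1.3 -2.5 -0.2]
Mz 0.178 [0.237 0.173 0.145 0.155] j6 [0.1683 0.1989 0.1593 0.1437]
```

```bash
python3 -m creep '[{"xyz":[0,0,0],"yaw":0.008,"grip":1},{"xyz":[0,0.1,0],"yaw":0.008,"grip":1},{"xyz":[0,0,0],"yaw":0.008,"grip":1},{"xyz":[0,0,0],"yaw":0.008,"grip":1},{"xyz":[0,0,0],"yaw":0.008,"grip":1},{"xyz":[0,0.1,0],"yaw":0.008,"grip":1},{"xyz":[0,0,0],"yaw":0.008,"grip":1},{"xyz":[0,0,0],"yaw":0.008,"grip":1},{"xyz":[0,0,0],"yaw":0.008,"grip":1},{"xyz":[0,0,0],"yaw":0.008,"grip":1}]';python3 r.py;python3 r.py
```

```text
t: 35.4
eef_pos: [0.6153, 0.0536, 0.0853]
tcp_rot: [-0.659, 0.255, -0.255, 0.66]
ft_force: [-1.5, 6.3, 5.4]
gripper_width: 0.0133
t 35.4 pos [0.6153 0.0536 0.0853] zang 0.8343 ydown [ 8.0e-04  1.7e-03 -1.0e+00] j6 -0.863 w 0.0133
F [-1.5   6.29  5.41] M [1.006 0.333 0.258]
tool shift mm [ 1.3 -2.7 -0.2]
Mz 0.216 [0.258 0.21  0.177 0.22 ] j6 [0.2102 0.2578 0.2312 0.2113]
t 35.6 pos [0.6154 0.0537 0.0854] zang 0.8344 ydown [ 9.0e-04  1.8e-03 -1.0e+00] j6 -0.863 w 0.0127
F [-2.03  7.68  4.88] M [0.968 0.317 0.22 ]
tool shift mm [ 1.3 -2.6 -0.2]
Mz 0.197 [0.22  0.245 0.174 0.151] j6 [0.2095 0.21   0.2102 0.2103]
```

```bash
python3 -m creep '[{"xyz":[0,0,0],"yaw":0.01,"grip":1},{"xyz":[0,0.1,0],"yaw":0.01,"grip":1},{"xyz":[0,0,0],"yaw":0.01,"grip":1},{"xyz":[0,0,0],"yaw":0.01,"grip":1},{"xyz":[0,0,0],"yaw":0.01,"grip":1},{"xyz":[0,0,0],"yaw":0.01,"grip":1},{"xyz":[0,0,0],"yaw":0,"grip":1},{"xyz":[0,0,0],"yaw":0,"grip":1},{"xyz":[0,0,0],"yaw":0,"grip":1},{"xyz":[0,0,0],"yaw":0,"grip":1}]';python3 r.py;python3 r.py
```

```text
t: 36.8
eef_pos: [0.6154, 0.0537, 0.0853]
tcp_rot: [-0.651, 0.274, -0.274, 0.652]
ft_force: [-2.1, 7.5, 5.5]
gripper_width: 0.013
t 36.8 pos [0.6154 0.0537 0.0853] zang 0.7745 ydown [ 0.001   0.0018 -1.    ] j6 -0.803 w 0.013
F [-2.12  7.54  5.54] M [1.011 0.286 0.284]
tool shift mm [ 1.3 -2.7 -0.2]
Mz 0.247 [0.284 0.201 0.245 0.257] j6 [0.246 0.246 0.246 0.246]
t 37.0 pos [0.6154 0.0537 0.0853] zang 0.7745 ydown [ 0.001   0.0017 -1.    ] j6 -0.803 w 0.0131
F [-1.85  6.79  6.01] M [1.011 0.372 0.275]
tool shift mm [ 1.3 -2.7 -0.2]
Mz 0.277 [0.275 0.258 0.265 0.311] j6 [0.246 0.246 0.246 0.246]
```

```bash
python3 -m creep '[{"xyz":[0,0,0],"yaw":0.01,"grip":1},{"xyz":[0,0,0],"yaw":0.008,"grip":1},{"xyz":[0,0,0],"yaw":0,"grip":1},{"xyz":[0,0,0],"yaw":0,"grip":1},{"xyz":[0,0,0],"yaw":0,"grip":1},{"xyz":[0,0,0],"yaw":0,"grip":1},{"xyz":[0,0,0],"yaw":0,"grip":1},{"xyz":[0,0,0],"yaw":0,"grip":1},{"xyz":[0,0,0],"yaw":0,"grip":1},{"xyz":[0,0,0],"yaw":0,"grip":1}]';python3 r.py;python3 r.py
```

```text
t: 38.2
eef_pos: [0.6155, 0.0537, 0.0853]
tcp_rot: [-0.649, 0.28, -0.28, 0.65]
ft_force: [-2.2, 7.4, 5.5]
gripper_width: 0.0132
t 38.2 pos [0.6155 0.0537 0.0853] zang 0.7566 ydown [ 0.0011  0.0018 -1.    ] j6 -0.785 w 0.0132
F [-2.23  7.38  5.52] M [1.014 0.352 0.255]
tool shift mm [ 1.3 -2.7 -0.2]
Mz 0.272 [0.255 0.303 0.273 0.258] j6 [0.262 0.262 0.262 0.262]
t 38.4 pos [0.6154 0.0537 0.0853] zang 0.7566 ydown [ 0.001   0.0017 -1.    ] j6 -0.785 w 0.013
F [-2.01  6.88  6.67] M [0.972 0.285 0.295]
tool shift mm [ 1.3 -2.7 -0.2]
Mz 0.26 [0.295 0.223 0.275 0.249] j6 [0.262 0.262 0.262 0.262]
```

Held torque 0.26 N m by both signals. Now I release and check.

```bash
python3 -m creep '[{"xyz":[0,0,0],"yaw":0,"grip":-1},{"xyz":[0,0,0],"yaw":0,"grip":-1},{"xyz":[0,0,0],"yaw":0,"grip":-1},{"xyz":[0,0,0],"yaw":0,"grip":-1},{"xyz":[0,0,0],"yaw":0,"grip":-1},{"xyz":[0,-20,0],"yaw":0,"grip":-1},{"xyz":[0,-20,0],"yaw":0,"grip":-1},{"xyz":[0,-20,0],"yaw":0,"grip":-1},{"xyz":[0,-25,0],"yaw":0,"grip":-1},{"xyz":[0,-25,0],"yaw":0,"grip":-1}]';python3 -c "
from h import *
to((.6154,.0537,.19))
for n in('side','wrist'):
  w=camera(n);cv2.imwrite('pics/%sc.png'%n,w['image'][:,:,::-1])
a=cv2.imread('pics/sidec.png'); cv2.imwrite('pics/sidecz.png',cv2.resize(a[165:285,290:450],None,fx=5,fy=5,interpolation=cv2.INTER_CUBIC))"
```

```text
t: 39.6
eef_pos: [0.6148, 0.0522, 0.1953]
tcp_rot: [0.649, -0.281, 0.28, -0.649]
ft_force: [0.7, 0.0, 0.5]
gripper_width: 0.0852
t 39.6 pos [0.6148 0.0522 0.1953] zang 0.7549 ydown [-5.e-04 -3.e-04 -1.e+00] j6 -0.784 w 0.0852
F [0.65 0.01 0.54] M [ 0.019 -0.016 -0.032]
tool shift mm [-0.7  5.3  1.5]
```

View pics/wristc.png

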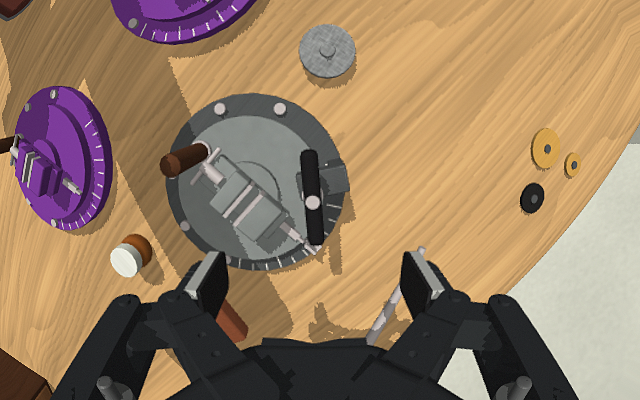

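View pics/sidecz.png

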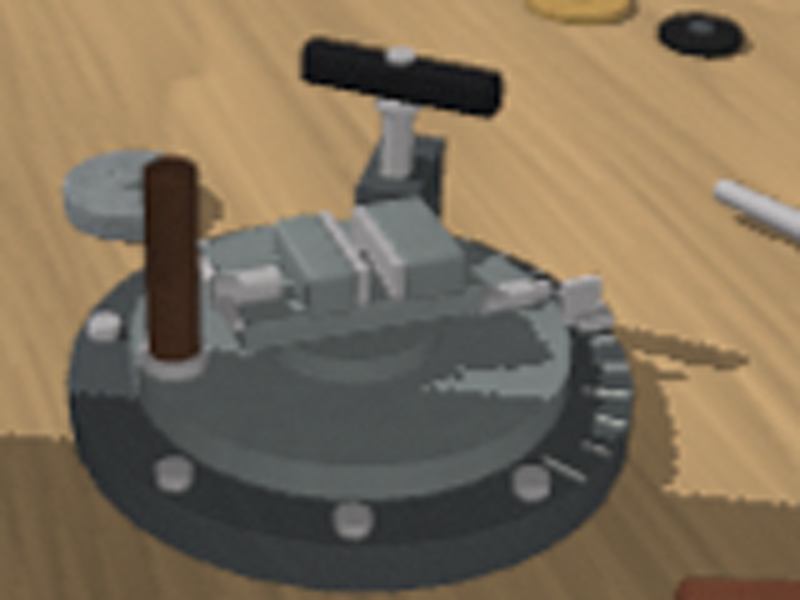

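```bash
python3 - <<'E'
from h import *
w=camera('wrist')
# stud and far end of bar
for thr in (30,40,50): bar(w,(285,140,335,250),.113,onzf,thr)
im=w["image"]; cv2.imwrite("pics/barc.png",cv2.resize(im[140:255,270:360,::-1],None,fx=5,fy=5,interpolation=cv2.INTER_CUBIC))
p=cv2.imread("pics/wrist1.png"); cv2.imwrite("pics/bar1.png",cv2.resize(p[140:255,270:360],None,fx=5,fy=5,interpolation=cv2.INTER_CUBIC))
# predictions
for a in (.75,.80,.85,.90,.95):
    d=np.array([-np.sin(a),np.cos(a)])*.04
    c=np.array([.6157,.0525]); print(a,fish(w,(*(c+d),.114)).round(1),fish(w,(*c,.116)).round(1),fish(w,(*(c-d),.114)).round(1))
E
```

```text
bar n 308 ctr [0.60097275 0.0673187 ] size [0.01295552 0.03872493] ang 2.3970168
bar n 795 ctr [0.60099224 0.06733822] size [0.01326278 0.03872597] ang 2.396744
bar n 1435 ctr [0.61544609 0.05443615] size [0.01397832 0.07836788] ang 2.4133046
0.75 [310.7 150.2] [310.6 202.6] [310.5 248.4]
0.8 [308.  150.3] [310.6 202.6] [313.  248.4]
0.85 [305.3 150.5] [310.6 202.6] [315.4 248.2]
0.9 [302.6 150.8] [310.6 202.6] [317.8 247.9]
0.95 [300.  151.3] [310.6 202.6] [320.3 247.5]
```

View pics/barc.png

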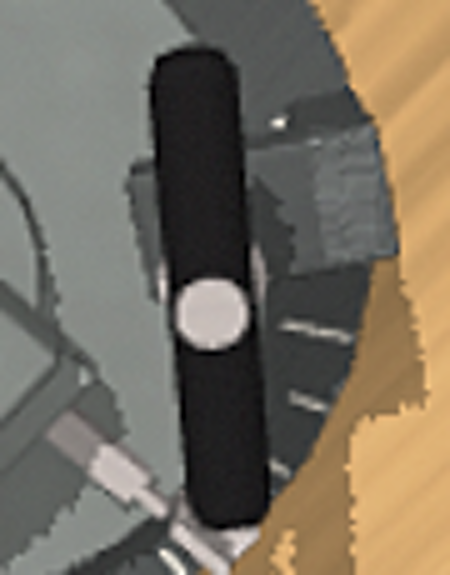

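View pics/bar1.png

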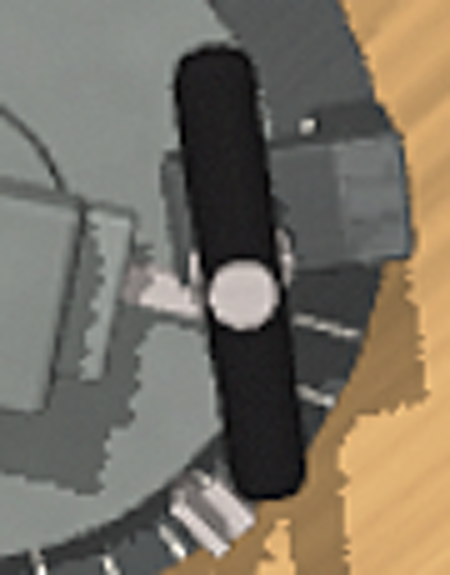

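```bash
python3 -c "
from h import *
to((.6157,.0525,.0855))"; python3 -m creep '[{"xyz":[0,0,0],"yaw":-0.08,"grip":-1},{"xyz":[0,22,0],"yaw":0,"grip":-1},{"xyz":[0,22,0],"yaw":0,"grip":-1},{"xyz":[0,22,0],"yaw":0,"grip":-1},{"xyz":[0,22,0],"yaw":0,"grip":-1},{"xyz":[0,20,0],"yaw":0,"grip":-1},{"xyz":[0,0,0],"yaw":0,"grip":-1},{"xyz":[0,0,0],"yaw":0,"grip":-1},{"xyz":[0,0,0],"yaw":0,"grip":-1},{"xyz":[0,0,0],"yaw":0,"grip":-1}]'; python3 -c "
from h import *
to((.6157,.0525,.0855))
w=camera('wrist');cv2.imwrite('pics/wristd.png',w['image'][:,:,::-1])
im=w['image']; cv2.imwrite('pics/bard.png',cv2.resize(im[170:355,230:400,::-1],None,fx=3,fy=3,interpolation=cv2.INTER_CUBIC))
"
```

```text
t 39.75 pos [0.6168 0.0522 0.1973] zang 0.7549 ydown [ 5.4e-03 -3.0e-04 -1.0e+00] j6 -0.784 w 0.0854
F [-0.01 -0.88 -0.17] M [ 0.016 -0.04   0.04 ]
tool shift mm [ -1.4 111.8  -1. ]
t: 40.75
eef_pos: [0.6162, 0.0524, 0.0882]
tcp_rot: [-0.659, 0.253, -0.255, 0.66]
ft_force: [0.8, 0.3, 0.0]
gripper_width: 0.0857
t 40.75 pos [0.6162 0.0524 0.0882] zang 0.8351 ydown [ 2.8e-03 -1.0e-04 -1.0e+00] j6 -0.864 w 0.0857
F [0.8  0.32 0.01] M [ 0.005 -0.016 -0.007]
tool shift mm [-0.5  2.7 -0.3]
```

View pics/bard.png

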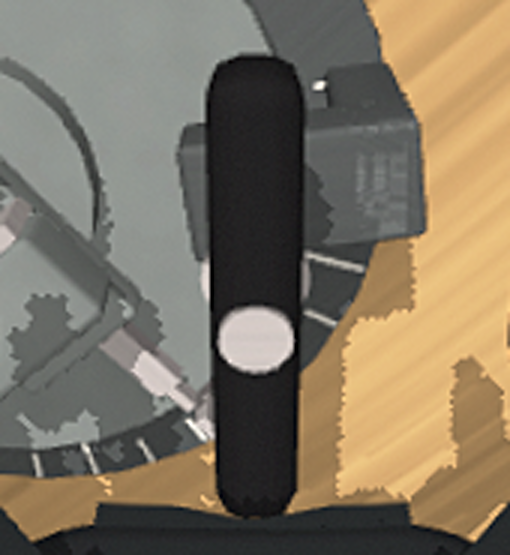

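```bash
python3 -m creep '[{"xyz":[0,2,0],"yaw":0,"grip":-1},{"xyz":[0,0,0],"yaw":0,"grip":1},{"xyz":[0,0,0],"yaw":0,"grip":1},{"xyz":[0,0,0],"yaw":0,"grip":1},{"xyz":[0,0,0],"yaw":0,"grip":1},{"xyz":[0,0,0],"yaw":0,"grip":1},{"xyz":[0,0,0],"yaw":0,"grip":1},{"xyz":[0,0,0],"yaw":0,"grip":1},{"xyz":[0,0,0],"yaw":0,"grip":1},{"xyz":[0,0,0],"yaw":0,"grip":1}]'; python3 r.py
python3 -m creep '[{"xyz":[0,0,0],"yaw":0.01,"grip":1},{"xyz":[0,0,0],"yaw":0.01,"grip":1},{"xyz":[0,0,0],"yaw":0.01,"grip":1},{"xyz":[0,0,0],"yaw":0.01,"grip":1},{"xyz":[0,0,0],"yaw":0,"grip":1},{"xyz":[0,0,0],"yaw":0,"grip":1},{"xyz":[0,0,0],"yaw":0,"grip":1},{"xyz":[0,0,0],"yaw":0,"grip":1},{"xyz":[0,0,0],"yaw":0,"grip":1},{"xyz":[0,0,0],"yaw":0,"grip":1}]'; python3 r.py
python3 -c "
from h import *
w=camera('wrist')
im=w['image']; cv2.imwrite('pics/bare.png',cv2.resize(im[170:355,230:400,::-1],None,fx=3,fy=3,interpolation=cv2.INTER_CUBIC))
"
```

```text
t: 41.8
eef_pos: [0.6158, 0.0532, 0.0849]
tcp_rot: [-0.659, 0.254, -0.255, 0.66]
ft_force: [3.0, 4.2, -1.2]
gripper_width: 0.013
t 41.8 pos [0.6158 0.0532 0.0849] zang 0.8351 ydown [ 0.0018  0.0012 -1.    ] j6 -0.864 w 0.013
F [ 3.04  4.18 -1.17] M [ 0.507 -0.432  0.033]
tool shift mm [ 0.7 -3.1 -0.2]
Mz 0.063 [0.033 0.047 0.09  0.084] j6 [0.0704 0.0705 0.0706 0.0706]
t: 43.0
eef_pos: [0.6158, 0.0533, 0.0849]
tcp_rot: [-0.654, 0.267, -0.268, 0.655]
ft_force: [4.0, 4.9, -1.2]
gripper_width: 0.0131
t 43.0 pos [0.6158 0.0533 0.0849] zang 0.7953 ydown [ 0.0019  0.0012 -1.    ] j6 -0.824 w 0.0131
F [ 3.97  4.95 -1.22] M [ 0.533 -0.338  0.12 ]
tool shift mm [ 0.8 -3.1 -0.2]
Mz 0.133 [0.12  0.124 0.135 0.151] j6 [0.135 0.135 0.135 0.135]
```

View pics/bare.png

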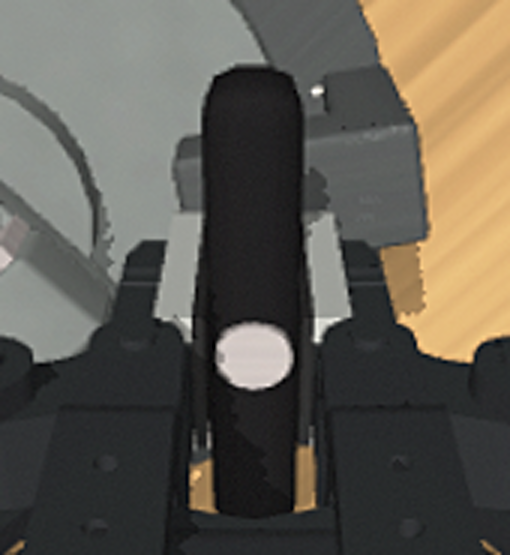

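```bash
python3 -m creep '[{"xyz":[0,0,0],"yaw":0.01,"grip":1},{"xyz":[0,0,0],"yaw":0.01,"grip":1},{"xyz":[0,0,0],"yaw":0.01,"grip":1},{"xyz":[0,0,0],"yaw":0.01,"grip":1},{"xyz":[0,0,0],"yaw":0,"grip":1},{"xyz":[0,0,0],"yaw":0,"grip":1},{"xyz":[0,0,0],"yaw":0,"grip":1},{"xyz":[0,0,0],"yaw":0,"grip":1},{"xyz":[0,0,0],"yaw":0,"grip":1},{"xyz":[0,0,0],"yaw":0,"grip":1}]'; python3 r.py
python3 -c "
from h import *
w=camera('wrist')
im=w['image']; cv2.imwrite('pics/barf.png',im[170:355,230:400,::-1])
for n in ('d','e','f'):
  a=cv2.imread('pics/bar%s.png'%n); 
  if n!='f': a=cv2.resize(a,(170,185),interpolation=cv2.INTER_AREA)
  g=a.max(2).astype(int); o=[]
  for y in (30,35,40,45,50,55,60,65):
    xs=np.where(g[y,55:115]<55)[0]; o.append((55+xs.min(),55+xs.max(),55+xs.mean().round(1)))
  print(n,[v[2] for v in o])
  # stud centroid
  m=(a[95:145,65:105].min(2)>170); ys,xs=np.where(m); print(xs.mean()+65,ys.mean()+95)
"
```

```text
t: 44.25
eef_pos: [0.6158, 0.0533, 0.0849]
tcp_rot: [-0.649, 0.28, -0.281, 0.65]
ft_force: [3.4, 4.5, -0.9]
gripper_width: 0.0128
t 44.25 pos [0.6158 0.0533 0.0849] zang 0.7558 ydown [ 0.002   0.0011 -1.    ] j6 -0.784 w 0.0128
F [ 3.45  4.46 -0.88] M [ 0.559 -0.407  0.204]
tool shift mm [ 0.8 -3.1 -0.2]
Mz 0.226 [0.204 0.207 0.26  0.231] j6 [0.2412 0.2412 0.2412 0.2413]
d [np.float64(85.9), np.float64(85.0), np.float64(85.0), np.float64(84.0), np.float64(84.5), np.float64(85.0), np.float64(85.0), np.float64(85.0)]
83.23222748815166 114.32701421800948
e [np.float64(84.8), np.float64(85.4), np.float64(84.0), np.float64(83.5), np.float64(83.5), np.float64(83.5), np.float64(84.0), np.float64(84.0)]
84.38947368421053 118.48947368421052
f [np.float64(84.0), np.float64(84.7), np.float64(84.0), np.float64(83.5), np.float64(83.5), np.float64(84.0), np.float64(83.5), np.float64(84.0)]
84.29166666666667 118.47395833333333
```

```bash
python3 -m creep '[{"xyz":[0,0,0],"yaw":0.008,"grip":1},{"xyz":[0,0.1,0],"yaw":0.008,"grip":1},{"xyz":[0,0,0],"yaw":0.008,"grip":1},{"xyz":[0,0,0],"yaw":0.008,"grip":1},{"xyz":[0,0,0],"yaw":0.008,"grip":1},{"xyz":[0,0,0],"yaw":0,"grip":1},{"xyz":[0,0,0],"yaw":0,"grip":1},{"xyz":[0,0,0],"yaw":0,"grip":1},{"xyz":[0,0,0],"yaw":0,"grip":1},{"xyz":[0,0,0],"yaw":0,"grip":1}]'; python3 r.py
```

```text
t: 45.5
eef_pos: [0.6158, 0.0533, 0.0848]
tcp_rot: [-0.643, 0.293, -0.294, 0.644]
ft_force: [4.2, 5.0, -1.6]
gripper_width: 0.0134
t 45.5 pos [0.6158 0.0533 0.0848] zang 0.7161 ydown [ 0.0019  0.001  -1.    ] j6 -0.744 w 0.0134
F [ 4.24  5.03 -1.55] M [ 0.505 -0.43   0.289]
tool shift mm [ 0.7 -3.2 -0.1]
Mz 0.272 [0.289 0.298 0.253 0.246] j6 [0.2864 0.2864 0.2864 0.2864]
```

```bash
python3 -m creep '[{"xyz":[0,0,0],"yaw":-0.01,"grip":1},{"xyz":[0,0,0],"yaw":-0.01,"grip":1},{"xyz":[0,0,0],"yaw":-0.01,"grip":1},{"xyz":[0,0,0],"yaw":0,"grip":1},{"xyz":[0,0,0],"yaw":0,"grip":1},{"xyz":[0,0,0],"yaw":0,"grip":1},{"xyz":[0,0,0],"yaw":0,"grip":1},{"xyz":[0,0,0],"yaw":0,"grip":1},{"xyz":[0,0,0],"yaw":0,"grip":1},{"xyz":[0,0,0],"yaw":0,"grip":1}]'; python3 r.py
```

```text
t: 46.7
eef_pos: [0.6158, 0.0533, 0.0849]
tcp_rot: [-0.647, 0.283, -0.284, 0.648]
ft_force: [3.4, 4.2, -1.4]
gripper_width: 0.0129
t 46.7 pos [0.6158 0.0533 0.0849] zang 0.7457 ydown [ 0.0019  0.0011 -1.    ] j6 -0.774 w 0.0129
F [ 3.37  4.2  -1.4 ] M [ 0.554 -0.426  0.286]
tool shift mm [ 0.8 -3.1 -0.2]
Mz 0.237 [0.286 0.243 0.21  0.207] j6 [0.2247 0.2247 0.2247 0.2247]
```

```bash
python3 -m creep '[{"xyz":[0,0,0],"yaw":-0.02,"grip":1},{"xyz":[0,0,0],"yaw":-0.02,"grip":1},{"xyz":[0,0,0],"yaw":0,"grip":1},{"xyz":[0,0,0],"yaw":0,"grip":1},{"xyz":[0,0,0],"yaw":0,"grip":1},{"xyz":[0,0,0],"yaw":0,"grip":1},{"xyz":[0,0,0],"yaw":0,"grip":1},{"xyz":[0,0,0],"yaw":0,"grip":1},{"xyz":[0,0,0],"yaw":0,"grip":1},{"xyz":[0,0,0],"yaw":0,"grip":1}]'; python3 r.py
python3 -m creep '[{"xyz":[0,0,0],"yaw":0,"grip":-1},{"xyz":[0,0,0],"yaw":0,"grip":-1},{"xyz":[0,0,0],"yaw":0,"grip":-1},{"xyz":[0,0,0],"yaw":0,"grip":-1},{"xyz":[0,0,0],"yaw":0,"grip":-1},{"xyz":[0,-20,0],"yaw":0,"grip":-1},{"xyz":[0,-20,0],"yaw":0,"grip":-1},{"xyz":[0,-20,0],"yaw":0,"grip":-1},{"xyz":[0,-25,0],"yaw":0,"grip":-1},{"xyz":[0,-25,0],"yaw":0,"grip":-1}]';python3 -c "
from h import *
to((.6154,.0537,.19))
w=camera('wrist');cv2.imwrite('pics/wristg.png',w['image'][:,:,::-1])
bar(w,(285,140,335,250),.113,onzf,50)
a=w['image'][:,:,::-1]; cv2.imwrite('pics/ptrg.png',cv2.resize(a[80:280,150:360],None,fx=3,fy=3,interpolation=cv2.INTER_CUBIC))
"
```

```text
t: 47.9
eef_pos: [0.6158, 0.0533, 0.0849]
tcp_rot: [-0.653, 0.27, -0.271, 0.654]
ft_force: [4.4, 4.1, -0.6]
gripper_width: 0.0127
t 47.9 pos [0.6158 0.0533 0.0849] zang 0.7855 ydown [ 0.0019  0.0011 -1.    ] j6 -0.814 w 0.0127
F [ 4.45  4.14 -0.57] M [ 0.575 -0.295  0.131]
tool shift mm [ 0.7 -3.1 -0.2]
Mz 0.15 [0.131 0.175 0.151 0.143] j6 [0.137 0.137 0.137 0.137]
t: 49.1
eef_pos: [0.6146, 0.0523, 0.1952]
tcp_rot: [0.653, -0.271, 0.271, -0.653]
ft_force: [1.3, -0.0, 0.6]
gripper_width: 0.0854
t 49.1 pos [0.6146 0.0523 0.1952] zang 0.7849 ydown [-8.e-04 -2.e-04 -1.e+00] j6 -0.814 w 0.0854
F [ 1.33 -0.02  0.6 ] M [-0.049  0.009  0.006]
tool shift mm [-0.4  5.2  1.6]
bar n 1448 ctr [0.61459541 0.0551483 ] size [0.01360337 0.07645547] ang 2.367442
```

View pics/ptrg.png

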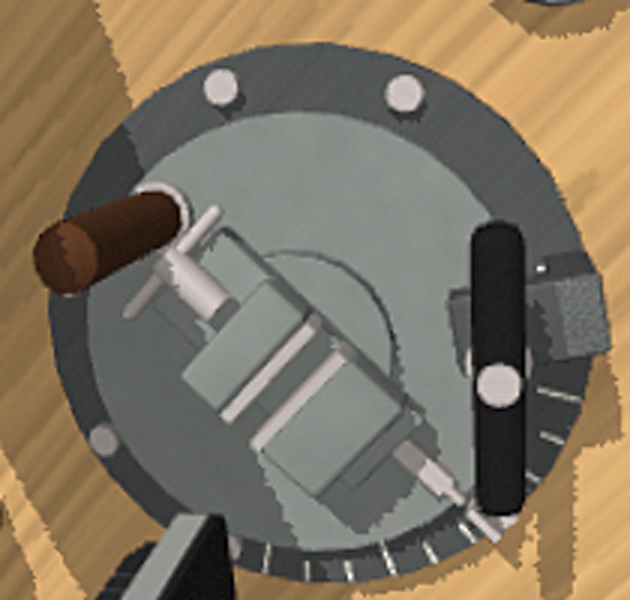

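```bash
python3 - <<'E'
from h import *
w=camera("wrist"); s=camera("side")
W=lambda p:(149.67+p[0]/3,79.67+p[1]/3); c=np.array([.5765,-.0048])
q=c-onzf(w,W((66,258)),.115)[:2]; print("handle",np.hypot(*q),np.arctan2(q[1],q[0]))
for nm,p,z in(("ptr",(435,475),.038),("ptr tip",(462,500),.038),("tab",(485,522),.04)):
    q=onzf(w,W(p),z)[:2]-c; print(nm,np.hypot(*q).round(4),np.arctan2(q[1],q[0]).round(4))
b=cv2.imread("pics/sidea.png").astype(int); d=np.abs(b-s["image"][:,:,::-1].astype(int))[225:262,310:415].mean(); print("side diff",d)
print("jar/bar/felt side diff",[np.abs(cv2.imread("pics/side0.png").astype(int)-s["image"][:,:,::-1])[y0:y1,x0:x1].mean().round(1) for x0,y0,x1,y1 in((340,290,382,340),(420,275,490,312),(300,193,330,214))])
E
```

```text
handle 0.061527295966216325 -0.0017621662766365111
ptr 0.0728 -0.0235
ptr tip 0.0866 -0.0232
tab 0.0982 -0.0182
side diff 1.4792792792792793
jar/bar/felt side diff [np.float64(33.2), np.float64(23.1), np.float64(25.0)]
```

```bash
python3 - <<'E'
from h import *
s=camera("side"); cv2.imwrite("pics/sideh.png",s["image"][:,:,::-1])
ctrl.close_job()
E
```

```text
the job is handed in; nothing more can be done
```

View pics/sideh.png

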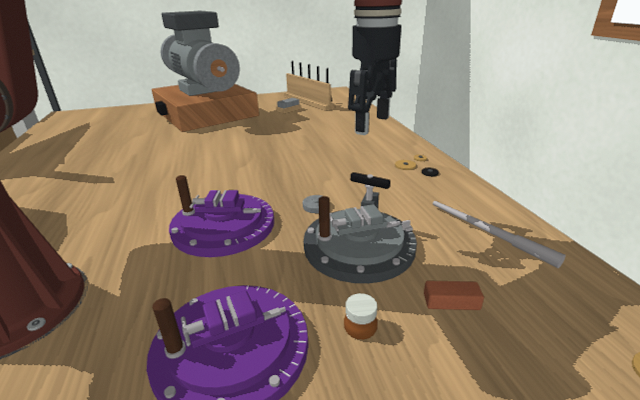

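I loosened the knob by about 0.88 rad and swung the head about 0.61 rad by its handle to the tab. I then retightened the knob in small steps and handed the job in at about 49 s, with no verdict reported.

**Alignment:** in the last wrist picture the pointer reads within about 0.01 rad of the tab. The handle reads about 0.02 rad from the tab. Both are inside the 0.05 rad limit. The side view of the head barely changed from before tightening.

**Clamp torque:** the held torque was about 0.26 N m on the first tightening. After releasing, the bar sat about 0.08 rad back from where the fingers had held it. I could not tell whether that was the grip giving or the knob springing back. I gripped it again and tightened to 0.286 N m (0.27 by the wrist moment reading). Then I eased the grip off before opening, and the bar stayed about 0.045 rad further round than before. I put the final clamp at 0.25 to 0.29 N m, but I could not measure it after release.

**Bystanders and contact:** the felt wheel, compound bar and jar look to be in their original places in the final side view. A pixel comparison against the first side picture did show differences at all three. I put these down to the arm's moved shadow and did not check further. The gripper was open and raised clear of everything at hand-in.

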